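# Load the model-maker's turntable from behind the paint caddy

## Task

Lift the paint caddy aside off its place on the parking board, fetch every engine pod that lies behind it and lay each on the middle of its own rubber pad on the turntable. With all of them loaded, wind the handwheel clockwise until the disc's long bar mark stands at the pointer, and put the caddy back upright on its dark rectangle; leave the glue, the brush pot and the model plane alone.

Things in the scene. Friction and masses are not known exactly. Their poses are not given: they have to be found in the camera images.
- caddy_bar (a point): Wooden paint caddy: box of jars 86 mm (its x) by 270 mm (its y), 50 mm high, jar caps to 66 mm, end boards at both y ends to 130 mm, 0.6 to 0.85 kg. This point: middle of its carrying bar, 20 mm square, along y over the full length, centre 115 mm above the underside; pinch it across x from above. It starts a few mm in front of the pods: no finger fits between
- bay_home (a point): Centre of the caddy's place on the parking board's top face: a dark rectangle 92 by 276 mm, long along y; the caddy stands there with its long side along it. +x points away from the robot
- pointer (a point): Tip of the fixed pointer at the rim of the turntable, at the height of the disc's top (60 mm above the table)
- disc_mark (a point): Outer end of the disc's long black bar mark (44 mm long, radial) on the rim of the turntable's 240 mm disc, 118 mm from the disc's axis; it meets the pointer when the disc joint reads 0
- disc (a joint): Angle of the disc in rad, counter-clockwise from above positive; 0 when the long bar mark stands at the pointer. Starts negative, 22 to 40 degrees short. Driven only by the handwheel through a worm: disc angle = wheel angle / 60; it cannot be pushed round by hand
- wheel (a joint): Angle of the handwheel in rad, CLOCKWISE from above positive, 60 times the disc angle; it starts at -42 to -23, and clockwise turning brings it up to 0 (mark at pointer). 6 degrees of disc per turn. Friction about 0.04 N m (1 to 2 N at the knob); it stays where it is left
- wheel_axis (a point): On the vertical axis of the handwheel (108 mm diameter black disc, its top 60 mm above the table), 83 mm above the table: the centre of the knob's circle, at the knob's mid height
- wheel_knob (a point): Middle of the handwheel's upright pale wooden spinner knob: 22 mm diameter, 44 mm tall, 40 mm off the wheel's axis, its top 105 mm above the table. It spins freely on its own pin, so a gripper can hold or push it round the circle without turning
- pad0 (a point): Centre of a round black rubber pad (90 mm diameter) on the top of the turntable's disc, 60 mm above the table; one of three alike, 68 mm from the disc's axis and 118 mm apart, turning with the disc. Nothing stands above the disc
- pad1 (a point): Centre of a round black rubber pad (90 mm diameter) on the top of the turntable's disc, 60 mm above the table; one of three alike, 68 mm from the disc's axis and 118 mm apart, turning with the disc. Nothing stands above the disc
- pad2 (a point): Centre of a round black rubber pad (90 mm diameter) on the top of the turntable's disc, 60 mm above the table; one of three alike, 68 mm from the disc's axis and 118 mm apart, turning with the disc. Nothing stands above the disc
- pod0_mid (a point): Centre of a grey model engine pod, box-like with a rounded nose, 76 mm long (its x), 34 mm wide (y), 36 mm high (z), 40 to 85 g; grasp across its width. Two or three alike pods are there; an absent one reads None from the start. They start on the parking board behind the caddy, in a row about 86 mm apart, each lying about along the board's y
- pod1_mid (a point): Centre of a grey model engine pod, box-like with a rounded nose, 76 mm long (its x), 34 mm wide (y), 36 mm high (z), 40 to 85 g; grasp across its width. Two or three alike pods are there; an absent one reads None from the start. They start on the parking board behind the caddy, in a row about 86 mm apart, each lying about along the board's y
- pod2_mid (a point): Centre of a grey model engine pod, box-like with a rounded nose, 76 mm long (its x), 34 mm wide (y), 36 mm high (z), 40 to 85 g; grasp across its width. Two or three alike pods are there; an absent one reads None from the start. They start on the parking board behind the caddy, in a row about 86 mm apart, each lying about along the board's y
- glue: Bystander: glue bottle, 44 mm diameter, 110 mm tall, origin at the middle of its underside
- brushpot: Bystander: white pot of brushes, 72 mm diameter, about 200 mm tall with the brushes, origin at the middle of its underside
- modelplane: Bystander: model aeroplane on a stand, 90 mm foot, wings about 165 mm across at about 80 mm height, origin at the middle of its underside
- bay: Parking board, fixed 6 mm plywood on the table, 230 mm (x) by 300 mm (y); origin on its underside, 90 mm from its near edge, 140 mm from its far edge, where a 34 mm high fence stands. Caddy's place centred at x = -35 mm, row of pods along y at about x = +36 mm. The bare table in front of the board (its -x side) is free to set the caddy on
Things that resemble listed ones, but are neither listed nor needed, are in the scene too. Leave any blue or brown look-alike of the part that bears pod1_mid alone.

How it is judged:
On the way, in this order (a step that is already met when the one before it is completed fails the run):
1. the caddy is aside, at least 80 mm from its place (horizontal distance between caddy_bar and bay_home above 0.08 m), for 0.2 s.
2. every pod present lies released on a rubber pad of its own ((horizontal distance between pod0_mid and pad0 below 0.03 m or horizontal distance between pod0_mid and pad1 below 0.03 m or horizontal distance between pod0_mid and pad2 below 0.03 m) and z of pod0_mid in the frame of pad0 between 0.01 and 0.026 m and (horizontal distance between pod1_mid and pad0 below 0.03 m or horizontal distance between pod1_mid and pad1 below 0.03 m or horizontal distance between pod1_mid and pad2 below 0.03 m) and z of pod1_mid in the frame of pad0 between 0.01 and 0.026 m and (horizontal distance between pod2_mid and pad0 below 0.03 m or horizontal distance between pod2_mid and pad1 below 0.03 m or horizontal distance between pod2_mid and pad2 below 0.03 m) and z of pod2_mid in the frame of pad0 between 0.01 and 0.026 m and horizontal distance between pod0_mid and pod1_mid above 0.06 m and horizontal distance between each of pod0_mid, pod1_mid and pod2_mid above 0.06 m and contact force between each of pod0, pod1, pod2 and the fingers below 0.1 N), for 0.2 s.
3. the loaded disc is wound until the long mark stands at the pointer (value of joint disc between -0.06 and 0.06 rad), for 0.3 s.
At the end, for the whole second after the job is handed in: Every pod present lies at rest on the disc with its centre within 30 mm of a rubber pad's centre, one pod to a pad (centres over 60 mm apart); the disc's long mark is within 0.06 rad of the pointer; the caddy stands upright and still on the board, within 25 mm and 0.17 rad of its dark rectangle (all of step 2 and all of step 3 and horizontal distance between caddy_bar and bay_home below 0.025 m and angle between the y axis of caddy_bar and the y axis of bay_home, either way round below 0.17 rad and angle between caddy_bar's own z axis and vertical below 0.08 rad and z of caddy_bar in the frame of bay_home below 0.125 m and linear speed of each of caddy, pod0, pod1, pod2 below 0.02 m/s); the robot touches nothing.
It fails at once if the glue, brush pot or model plane is moved more than 40 mm (distance of any of glue, brushpot, modelplane from where it was at the start of the episode above 0.04 m).
Of pod0, pod1, pod2 only 2 to 3 are there at a start; the rules pass over those that are not, and their reading is None.
At some moment in a run one of pod0, pod1, pod2, caddy may be knocked a few centimetres aside while the robot is not near it.
Once in a run the grip may slacken for a moment while it holds something.
It also fails if it takes over 210 s, if anything falls off the work surface, if the arm or the gripper's body presses on something with over 40 N, if the wrist force passes 120 N, or if a joint passes its speed limit or range.

## Robot

A 7-joint arm with a two-finger parallel gripper is mounted at the origin on the work surface. World frame = base frame: x ahead of the robot, y to its left, z up, the work surface at z = 0. Lengths are in m, angles in rad, forces in N, time in s.
With the tool pointing down it reaches from about 0.4 to 0.875 m from the base axis. Payload 19.3 kg.
Tool frame: the origin (TCP) lies midway between the tips of the shut fingers; the grasp point (between the pads) lies bot.grip_point_offset behind it (bot.grip_point_offset is the distance from the TCP to the grasp point, in m); z points along the fingers, y is the direction in which the jaws open and shut (so a half turn about z gives the same grasp; the last joint's range is limited). The gripper opens to 85 mm and grips with 20 to 120 N. Pads are 22 mm wide; open, the fingers measure 114 mm over their backs; the gripper's body (76 mm by 85 mm) begins 54 mm behind the grasp point. The pads swing forward as they close: fully open they stand 13 mm farther back than shut.
Start: joints at [1.071, 0.521, -0.036, 1.599, 0.021, 1.021, -0.113], TCP at [0.26, -0.568, 0.231] pointing down, gripper open.
Joint ranges: [-2.91, 2.91], [-0.3, 2.13], [-1.5, 1.42], [0.17, 2.43], [-1.26, 4.41], [0.16, 1.93], [-2.52, 2.52]. Speed limits (rad/s): [1.89, 1.89, 2.39, 2.39, 3.01, 3.01, 3.01].

## Interface

Orientations are given as [roll, pitch, yaw] about the fixed x, y, z axes, in that order (R = Rz(yaw) Ry(pitch) Rx(roll)).
In Python, from workcell import bot gives the robot as it stands.
- The arm moves only by the tool servo_tool, never from a script. Its argument "rows" is a list that holds one entry, the list of rows, each a list of 6 numbers: the shift along the tool's x, y, z in cm, then the turn, a rotation vector about the tool's x, y, z in degrees. A call has 1 to 5 rows; each row shifts and turns the commanded pose from where the row before left it, along the tool's axes as they then stand; what a row does not reach is not made up. A row lasts 1/8 s, in which the tool goes at most 62.5 mm and 10.7 degrees, less where a joint would pass 70% of its speed; a pose out of reach is approached as far as the arm can. A call is refused whole if a number of a shift passes 6.25 or a number of a turn 10.7, either way. A call with a gripper value outside its range is refused whole. "grip" is the opening, from -1 (shut) to 1 (fully open), so that 0 is half open, set as the call begins (left out, the last holds). The fingers move at their own pace and stop on an object; "squeeze" is the grip in N (left out, the last holds). Time passes only in rows, so rows that do not move let the fingers close. It gives the time, the measured TCP pose, the force and the opening at its end, in the units of the state.
- bot.observe(): the state, without advancing time (a new reading comes with each control period).
- bot.grab_frame(name): name is "scene" or "top" or "wrist"; returns a dict with "image" (480x640x3 uint8, red, green, blue), "K" (3x3 intrinsics, pixels), "dist" ([k1, k2, p1, p2, k3] as OpenCV has them; the pictures are not rectified), "R" (3x3) and "t" (3): a world point X has camera coordinates R X + t; the wrist camera has in their place "mount" (4x4, takes a point from camera to tool coordinates, whose origin is the TCP and whose axes are the flange's). Camera axes: x right, y down, z forward; pixel columns grow to the right and rows downward; lengths in m; the calibration is good to about 2 mm. A picture is of the moment at which its call begins: read the wrist's pose just before it. There is no depth.
- bot.job_done(): hands the job in, once; it reports no verdict.
The state is a dict: "clock": time; "qpos": joint angles; "qd": joint speeds; "joint_efforts": joint torques, N m; "position": TCP position; "tool_rot": TCP orientation; "force": force on the tool from outside, world axes, zero at the start; "moment": the same for the moment, N m; "grip_width": finger opening in m.
Only numpy, scipy, OpenCV 4.12 (cv2) and the standard library are available. Lean on these libraries where they do the work, as an engineer would, in place of code of your own. Each camera call takes 0.05 s, during which the arm holds its last target.

## Working session

There is one attempt and no reset: what is moved stays moved. The work goes in short steps, Python scripts to look and compute and a tool call to move; the robot and the scene stay as the last step left them, time stands still between calls to the robot, and variables do not carry over. Pictures are saved under pics/ and viewed, and the job is handed in when it is done.

Besides the shell and the picture viewer there is one more tool, called as name(argument=value, ...) on one line, values as JSON. servo_tool: Moves the arm, as the interface text tells. Its arguments: {"type":"object","properties":{"rows":{"type":"array"},"grip":{"type":"number"},"squeeze":{"type":"number"}},"required":["rows"]}

```bash
ls; mkdir -p pics
python3 - <<'E'
from workcell import bot
import cv2
s=bot.observe(); print(s, bot.grip_point_offset)
for n in ["scene","top","wrist"]:
    f=bot.grab_frame(n); cv2.imwrite(f"pics/{n}0.png",f["image"][:,:,::-1])
    print(n,f["K"],f["dist"],f.get("R"),f.get("t"),f.get("mount"))
E
```

```text
pics
{'clock': 0.0, 'qpos': array([ 1.07078501,  0.52204415, -0.03631693,  1.59997637,  0.02121659,
        1.02109173, -0.11279286]), 'qd': array([ 2.91701525e-03,  1.13032354e-04, -9.73826099e-04, -5.98595057e-05,
       -1.01454428e-03,  5.65448721e-04,  1.33718881e-03]), 'joint_efforts': array([-1.81615378e-03, -9.27106762e+01,  1.97872102e+00, -3.69939387e+01,
        1.77961669e-02,  8.08605255e-03,  4.48377889e-06]), 'position': array([ 0.26026036, -0.56787869,  0.2307184 ]), 'tool_rot': array([-3.14046281e+00,  9.92264371e-05,  4.29807564e-01]), 'force': array([-0.20205172, -0.23246346,  0.21671107]), 'moment': array([-0.03545204,  0.01813521,  0.00033389]), 'grip_width': 0.08544305488956719} 0.0187
scene [[534.99545755   0.         323.65100484]
 [  0.         534.99545755 246.82561505]
 [  0.           0.           1.        ]] [-0.08155264  0.          0.          0.          0.        ] [[-0.35482579  0.93492708  0.0031632 ]
 [ 0.69816084  0.26721494 -0.66420449]
 [-0.62182802 -0.23346847 -0.74754424]] [ 0.16933962 -0.36568114  1.59799819] None
top [[607.14472429   0.         312.60767342]
 [  0.         607.14472429 237.86759898]
 [  0.           0.           1.        ]] [-0.16913583  0.          0.          0.          0.        ] [[ 0.01201739 -0.99988953 -0.00874736]
 [-0.98039246 -0.01006141 -0.19679787]
 [ 0.19668812  0.01094085 -0.98040506]] [0.04543675 0.60362298 1.36616697] None
wrist [[406.73856986   0.         316.41972521]
 [  0.         406.73856986 229.5831925 ]
 [  0.           0.           1.        ]] [0.00357141 0.         0.         0.         0.        ] None None [[ 8.24281642e-06 -9.66009991e-01 -2.58504735e-01  6.58168203e-02]
 [ 9.99999994e-01  3.71947699e-05 -1.07107140e-04  6.19088613e-04]
 [ 1.13081592e-04 -2.58504732e-01  9.66009985e-01 -1.41745022e-01]
 [ 0.00000000e+00  0.00000000e+00  0.00000000e+00  1.00000000e+00]]
```

View pics/top0.png

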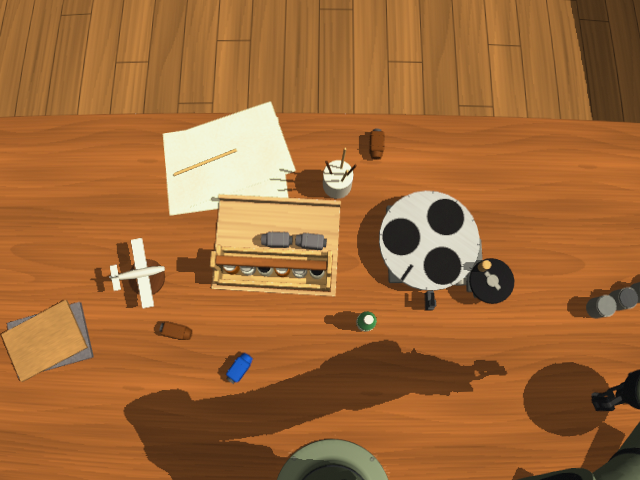

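View pics/scene0.png

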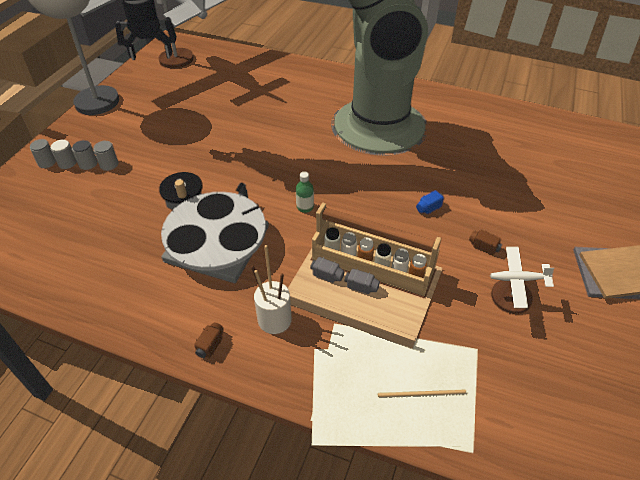

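View pics/wrist0.png

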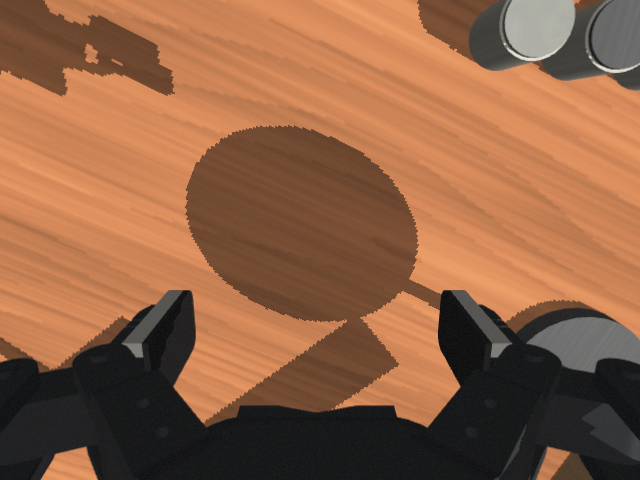

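Candidates. Pods: grey boxes in the top view at (278,240) and (312,241), which fit the description. Look-alikes to leave alone: brown (377,143), brown (173,330), blue (238,367). Now I'll check close crops.

```bash
cat > h.py <<'E'
import numpy as np, cv2
from scipy.spatial.transform import Rotation as Ro
from workcell import bot
def cam(f,s=None):
    if f.get("R") is not None and "mount" not in f:
        return np.array(f["R"]),np.array(f["t"])
    T=np.eye(4);T[:3,:3]=Ro.from_euler("xyz",s["tool_rot"]).as_matrix();T[:3,3]=s["position"]
    C=T@np.array(f["mount"]); R=C[:3,:3].T
    return R,-R@C[:3,3]
def ray(f,uv,s=None):
    R,t=cam(f,s)
    p=cv2.undistortPoints(np.array(uv,float).reshape(-1,1,2),f["K"],np.array(f["dist"])).reshape(-1,2)
    d=np.c_[p,np.ones(len(p))]@R
    return -R.T@t,d
def onz(f,uv,z,s=None):
    o,d=ray(f,uv,s); return o+d*((z-o[2])/d[:,2])[:,None]
def proj(f,X,s=None):
    R,t=cam(f,s); return cv2.projectPoints(np.array(X,float).reshape(-1,1,3),cv2.Rodrigues(R)[0],t,f["K"],np.array(f["dist"]))[0].reshape(-1,2)
def snap(n,name):
    s=bot.observe(); f=bot.grab_frame(n); cv2.imwrite(f"pics/{name}.png",f["image"][:,:,::-1]); return f,s
def crop(f,name,x0,y0,w,h,k):
    im=f["image"][y0:y0+h,x0:x0+w,::-1]; cv2.imwrite(f"pics/{name}.png",cv2.resize(im,None,fx=k,fy=k,interpolation=cv2.INTER_CUBIC))
E
python3 - <<'E'
from h import *
f,s=snap("top","top1")
crop(f,"c1",205,185,145,115,5)
crop(f,"c2",375,180,145,135,5)
E
```

```text
(no output)
```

View pics/c1.png

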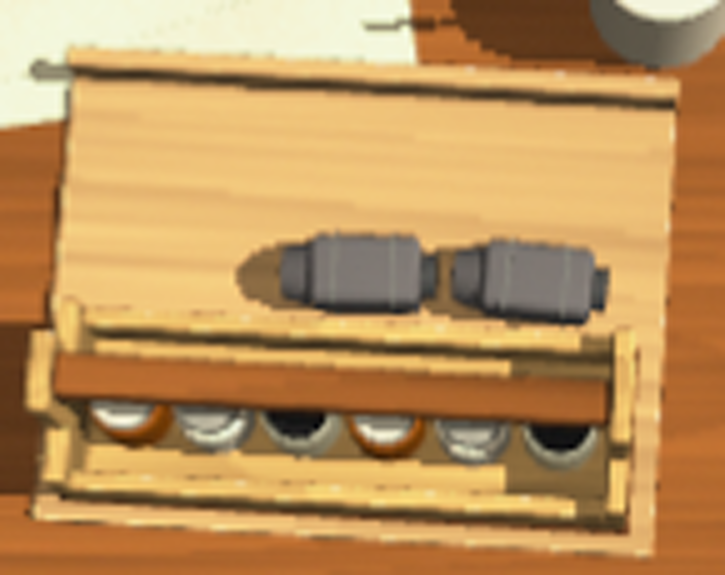

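View pics/c2.png

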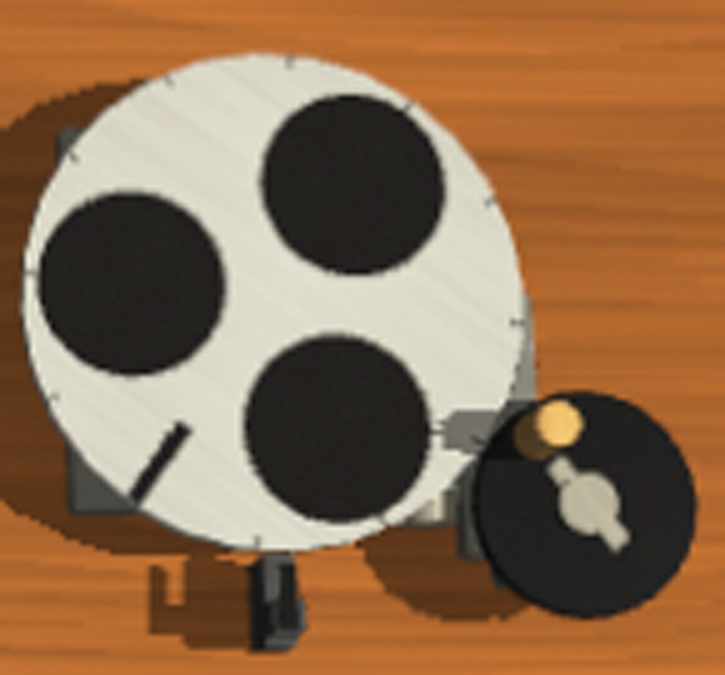

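Run:
```python
from h import *
np.set_printoptions(precision=4,suppress=True)
f=bot.grab_frame("top")
P=lambda l,z,x0=205,y0=185: onz(f,np.array(l)/5-0.4+[x0,y0],z)
b=P([(57,352),(607,378),(55,397),(607,423)],.131); print("bar corners",b,"mid",b.mean(0)[:2]); d=(b[0]+b[2]-b[1]-b[3])/2;print("yaw bar y-axis",np.degrees(np.arctan2(-d[0],d[1])),np.linalg.norm(d))
e=P([(33,517),(652,553)],.006); d=e[0]-e[1]; print("board near",e,np.degrees(np.arctan2(-d[0],d[1])),np.linalg.norm(d))
print("boardfar right",P([(676,108)],.006))
print("pods",P([(360,272),(533,281)],.042))
print("podA axis",P([(283,272),(437,275),(457,272),(607,290)],.026))
Q=lambda l,z:P(l,z,375,180)
print("pads",Q([(131,283),(353,184),(337,428)],.06))
print("rim l r t b",Q([(22,300),(526,300),(270,53),(265,551)],.06))
print("mark",Q([(137,497),(185,427)],.06)); print("pointer",Q([(270,556)],.06))
print("wheel c",Q([(590,505)],.065),Q([(475,505),(697,505)],.06),Q([(586,393),(586,618)],.06),"knob",Q([(560,422)],.105))
g=f["image"]
print("glue",onz(f,[(368,320)],.11),"pot",onz(f,[(337,175)],.1), "plane",onz(f,[(140,272)],.08))
```

```text
bar corners [[0.5477 0.2664 0.131 ]
 [0.5387 0.0211 0.131 ]
 [0.5274 0.2665 0.131 ]
 [0.5186 0.021  0.131 ]] mid [0.5331 0.1437]
yaw bar y-axis -2.064231738228065 0.24556562460913167
board near [[ 0.4878  0.2965  0.006 ]
 [ 0.4743 -0.0026  0.006 ]] -2.5884167684347723 0.29942698079783564
boardfar right [[ 0.6943 -0.0134  0.006 ]]
pods [[0.6031 0.1381 0.042 ]
 [0.5996 0.0556 0.042 ]]
podA axis [[0.6059 0.1764 0.026 ]
 [0.6052 0.1021 0.026 ]
 [0.6067 0.0925 0.026 ]
 [0.5987 0.0202 0.026 ]]
pads [[ 0.6093 -0.1556  0.06  ]
 [ 0.6585 -0.263   0.06  ]
 [ 0.5409 -0.2518  0.06  ]]
rim l r t b [[ 0.6006 -0.104   0.06  ]
 [ 0.603  -0.3447  0.06  ]
 [ 0.7227 -0.2249  0.06  ]
 [ 0.4828 -0.2164  0.06  ]]
mark [[ 0.5077 -0.1569  0.06  ]
 [ 0.5408 -0.1799  0.06  ]]
pointer [[ 0.4805 -0.2187  0.06  ]]
wheel c [[ 0.5045 -0.3703  0.065 ]] [[ 0.5049 -0.3165  0.06  ]
 [ 0.5053 -0.4238  0.06  ]] [[ 0.5584 -0.372   0.06  ]
 [ 0.4519 -0.3678  0.06  ]] knob [[ 0.5373 -0.3461  0.105 ]]
glue [[ 0.4089 -0.0732  0.11  ]] pot [[ 0.7454 -0.0034  0.1   ]] plane [[0.5139 0.4531 0.08  ]]
```

```bash
cat >> h.py <<'E'
def plan(targets, stepcm=5.5, stepdeg=10, s=None):
    """targets: list of (x,y,z,yawdeg). prints rounded rows in calls of 5, simulating rounding"""
    s=s or bot.observe()
    p=np.array(s["position"]);R=Ro.from_euler("xyz",s["tool_rot"])
    rows=[]
    for x,y,z,yaw in targets:
        Rt=Ro.from_euler("xyz",[np.pi,0,np.radians(yaw)])
        rv=(R.inv()*Rt).as_rotvec(degrees=True); d=np.array([x,y,z])-p
        n=int(max(np.ceil(np.linalg.norm(d)*100/stepcm),np.ceil(np.linalg.norm(rv)/stepdeg),1))
        for i in range(n):
            rv=(R.inv()*Rt).as_rotvec(degrees=True)/(n-i)
            t=R.inv().apply((np.array([x,y,z])-p)/(n-i))*100
            t=np.round(t,2); rv=np.round(rv,1)
            rows.append([float(v) for v in [*t,*rv]])
            p=p+R.apply(t/100); R=R*Ro.from_rotvec(rv,degrees=True)
    for i in range(0,len(rows),5): print([[[(int(v) if v==int(v) else v) for v in r] for r in rows[i:i+5]]])
    return rows
def st():
    s=bot.observe(); print("t%.2f"%s["clock"],np.round(s["position"],4),"rot",np.round(np.degrees(s["tool_rot"]),1),"F",np.round(s["force"],1),"w%.4f"%s["grip_width"])
E
python3 - <<'E'
from h import *
plan([(.33,-.40,.26,45),(.533,.144,.26,88)])
f=bot.grab_frame("top"); print(onz(f,[(238,367),(252,355),(227,380),(230,357)],.02))
E
```

```text
[[[3.33, -3.09, -0.72, 0, 0, -5.1], [3.6, -2.79, -0.72, 0, 0, -5.1], [3.83, -2.45, -0.73, 0, 0, -5.1], [4.03, -2.1, -0.72, 0, 0, -5.1], [4.8, -2.19, 0, 0, 0, -3.9]]]
[[[4.94, -1.86, 0, 0, 0, -3.9], [5.06, -1.52, 0, 0, 0, -3.9], [5.15, -1.17, 0, 0, 0, -3.9], [5.21, -0.82, 0, 0, 0, -3.9], [5.26, -0.46, 0, 0, 0, -3.9]]]
[[[5.28, -0.1, 0, 0, 0, -3.9], [5.27, 0.26, 0, 0, 0, -3.9], [5.24, 0.61, 0.01, 0, 0, -3.9], [5.19, 0.97, 0, 0, 0, -3.9], [5.11, 1.32, 0.01, 0, 0, -4]]]
[[0.30068129 0.22375933 0.02      ]
 [0.3293047  0.191488   0.02      ]
 [0.26986963 0.2488635  0.02      ]
 [0.32360044 0.24332101 0.02      ]]
```

servo_tool(rows=[[[3.3,-3.1,-0.7,0,0,-5.1],[3.6,-2.8,-0.7,0,0,-5.1],[3.8,-2.5,-0.7,0,0,-5.1],[4,-2.1,-0.7,0,0,-5.1],[4.8,-2.2,0,0,0,-3.9]]], grip=1)

```text
clock: 0.92
position: [0.3479, -0.3495, 0.2598]
tool_rot: [3.14, 0.0, 0.856]
force: [1.5, 0.4, -0.7]
grip_width: 0.0857
```

servo_tool(rows=[[[4.9,-1.9,0,0,0,-3.9],[5.1,-1.5,0,0,0,-3.9],[5.2,-1.2,0,0,0,-3.9],[5.2,-0.8,0,0,0,-3.9],[5.3,-0.5,0,0,0,-3.9]]])

```text
clock: 1.55
position: [0.4398, -0.1006, 0.2595]
tool_rot: [3.141, 0.0, 1.196]
force: [2.1, -0.5, 0.3]
grip_width: 0.0854
```

servo_tool(rows=[[[5.3,-0.1,0,0,0,-3.9],[5.3,0.3,0,0,0,-3.9],[5.2,0.6,0,0,0,-3.9],[5.2,1,0,0,0,-3.9],[5.1,1.3,0,0,0,-4]]])

```text
clock: 2.17
position: [0.5326, 0.1466, 0.2594]
tool_rot: [3.141, 0.0, 1.538]
force: [0.7, 0.2, -0.2]
grip_width: 0.0856
```

Run:
```python
from h import *
st(); f,s=snap("wrist","w1"); st()
```

```text
t2.17 [0.5326 0.1466 0.2594] rot [180.    0.   88.1] F [ 0.7  0.2 -0.2] w0.0856
t2.23 [0.5334 0.1536 0.2594] rot [180.   -0.2  88.7] F [-6.2  6.5 -2.6] w0.0856
```

View pics/w1.png

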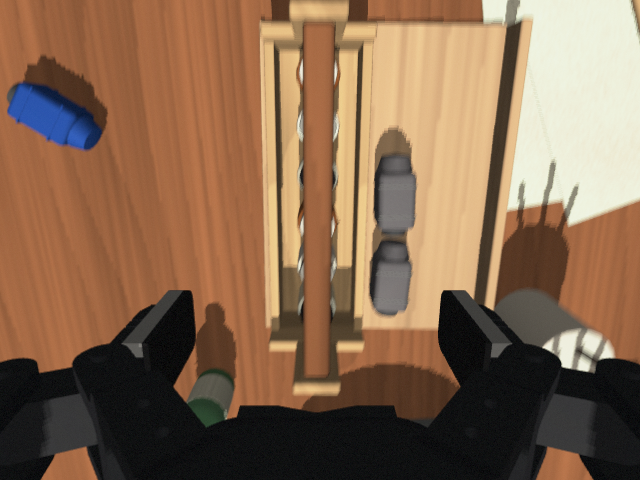

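Wrist view: the bar runs down column 318, between the fingers. Two grey pods are at (395,195) and (390,275), with no third behind the caddy.

servo_tool(rows=[[[-0.6,0,5,0,0,0],[-0.4,0,5,0,0,0],[0,0,3.5,0,0,0],[0,0,2,0,0,0],[0,0,0,0,0,0]]])

```text
clock: 2.85
position: [0.5311, 0.1349, 0.1032]
tool_rot: [-3.139, 0.001, 1.536]
force: [0.0, 0.9, 0.9]
grip_width: 0.085
```

Run:
```python
from h import *
st(); f,s=snap("wrist","w2"); st()
```

```text
t2.85 [0.5311 0.1349 0.1032] rot [-179.9    0.    88. ] F [0.  0.9 0.9] w0.0850
t2.90 [0.5317 0.1351 0.1043] rot [-180.    0.   88.] F [0.2 0.2 1.1] w0.0852
```

View pics/w2.png

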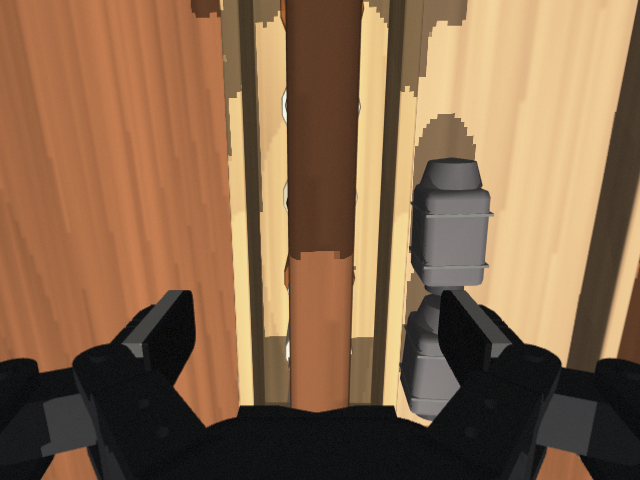

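The bar (column 320) is between the fingers, so I'll centre along its length and close.

servo_tool(rows=[[[0.9,0,0.2,0,0,0],[0,0,0,0,0,0],[0,0,0,0,0,0],[0,0,0,0,0,0],[0,0,0,0,0,0]]], grip=-1, squeeze=90)

```text
clock: 3.52
position: [0.5326, 0.144, 0.1028]
tool_rot: [3.141, -0.0, 1.536]
force: [1.1, 0.3, 6.5]
grip_width: 0.0183
```

servo_tool(rows=[[[0,0,0,0,0,0],[0,0,-0.5,0,0,0],[0,0,-1,0,0,0],[0,0,-1.5,0,0,0],[0,0,-1,0,0,0]]])

```text
clock: 4.15
position: [0.5323, 0.1441, 0.1436]
tool_rot: [3.141, -0.0, 1.536]
force: [0.6, -0.2, -8.6]
grip_width: 0.0189
```

servo_tool(rows=[[[0,-1.5,0,0,0,0],[0,-3,0,0,0,0],[0,-3,0,0,0,0],[0,-2.2,0,0,0,0],[0,-1,0,0,0,0]]])

```text
clock: 4.78
position: [0.4238, 0.1476, 0.1424]
tool_rot: [-3.141, 0.001, 1.537]
force: [0.6, -0.2, -7.3]
grip_width: 0.0189
```

Run:
```python
from h import *
st(); f,s=snap("scene","s2"); crop(f,"s2c",250,140,250,200,3)
```

```text
t4.78 [0.4238 0.1476 0.1424] rot [-180.     0.    88.1] F [ 0.6 -0.2 -7.3] w0.0189
```

View pics/s2c.png

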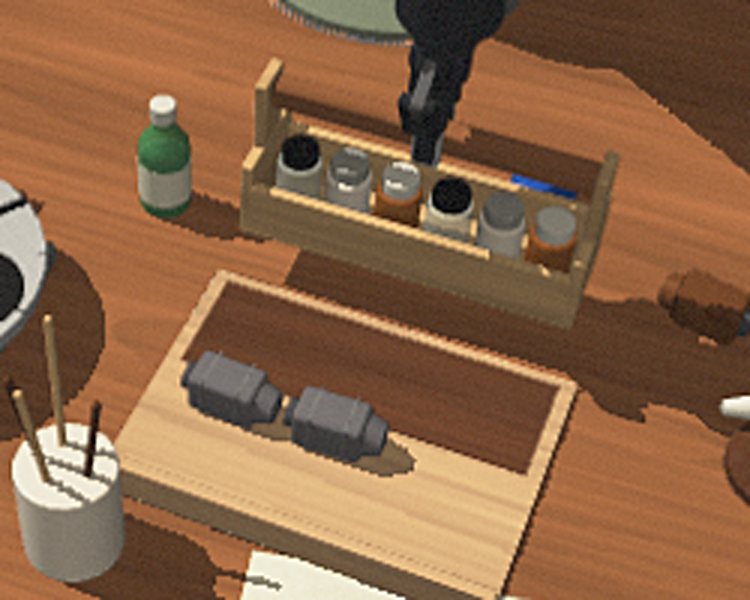

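The caddy hangs level and clear of the board. The dark rectangle is bare and the two pods are undisturbed. I'll set it down.

servo_tool(rows=[[[0,0,1.5,0,0,0],[0,0,1.5,0,0,0],[0,0,1,0,0,0],[0,0,0.5,0,0,0],[0,0,0.1,0,0,0]]])

```text
clock: 5.45
position: [0.425, 0.1477, 0.0967]
tool_rot: [-3.141, 0.001, 1.536]
force: [-13.4, -4.8, 37.2]
grip_width: 0.0187
```

servo_tool(rows=[[[0,0,0,0,0,0],[0,0,0,0,0,0]]])

```text
clock: 5.7
position: [0.425, 0.1477, 0.0967]
tool_rot: [-3.142, 0.001, 1.536]
force: [-8.1, -2.7, 14.9]
grip_width: 0.0189
```

Standing on the table (upward force). Release and rise.

servo_tool(rows=[[[0,0,-0.1,0,0,0],[0,0,0,0,0,0],[0,0,0,0,0,0],[0,0,-1,0,0,0],[0,0,-3,0,0,0]]], grip=1)

```text
clock: 6.32
position: [0.4245, 0.1477, 0.1375]
tool_rot: [-3.14, 0.0, 1.537]
force: [-0.2, -0.4, 0.9]
grip_width: 0.0855
```

servo_tool(rows=[[[0,1,-5,0,0,0],[0,3,-5,0,0,0],[0,5,0,0,0,0],[0,4,0,0,0,0],[0,0,0,0,0,0]]])

```text
clock: 6.95
position: [0.5568, 0.1429, 0.2373]
tool_rot: [-3.141, -0.001, 1.535]
force: [-1.2, -0.7, -0.4]
grip_width: 0.0853
```

Run:
```python
from h import *
st(); f,s=snap("wrist","w3"); f,s=snap("top","top3"); crop(f,"top3c",180,180,180,150,4);st()
```

```text
t6.95 [0.5568 0.1429 0.2373] rot [-180.    -0.    87.9] F [-1.2 -0.7 -0.4] w0.0853
t7.05 [0.5546 0.1434 0.2374] rot [-180.   -0.   88.] F [0.5 1.2 0.3] w0.0857
```

View pics/w3.png

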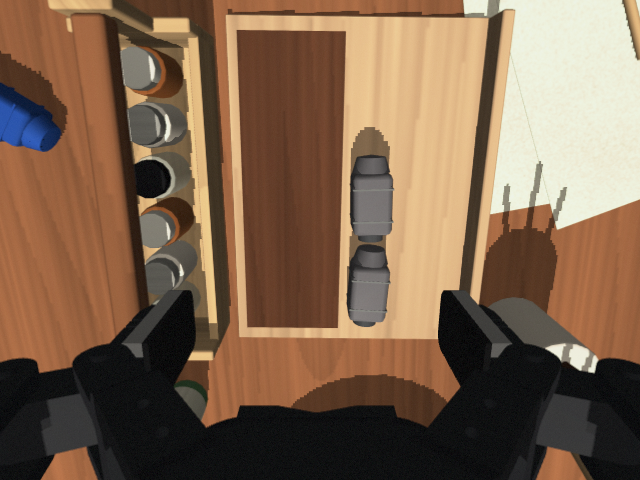

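View pics/top3c.png

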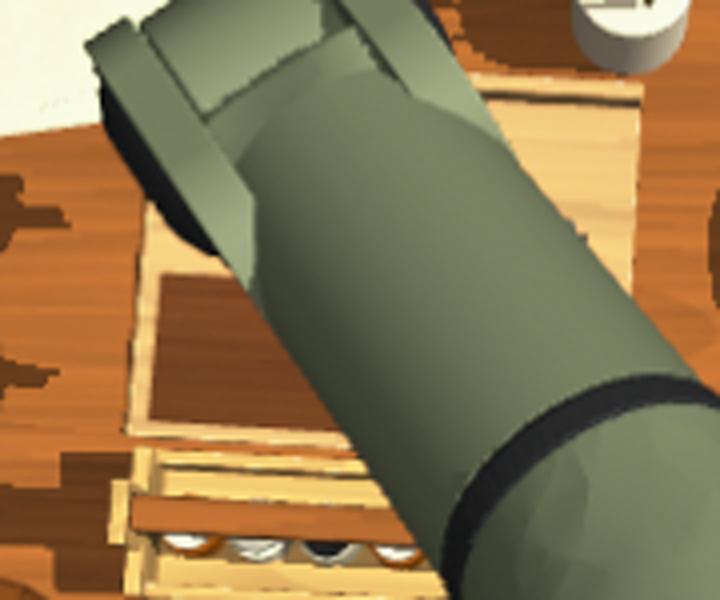

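Caddy stands aside; rectangle is clear. The pods are at wrist px (371,198) and (369,286). I'll measure both, plus the rectangle.

Run:
```python
from h import *
np.set_printoptions(precision=4,suppress=True)
f,s=snap("wrist","w4"); st(); im=f["image"].astype(int)
hsv=cv2.cvtColor(f["image"],cv2.COLOR_RGB2HSV)
m=((hsv[...,1]<60)&(hsv[...,2]<150)&(hsv[...,2]>50)).astype(np.uint8); m[330:]=0; m[:,:330]=0;m[:,430:]=0
m=cv2.morphologyEx(m,cv2.MORPH_OPEN,np.ones((3,3)))
n,l,stt,c=cv2.connectedComponentsWithStats(m)
for i in range(1,n):
    if stt[i,4]>300:
        ct=max(cv2.findContours((l==i).astype(np.uint8),0,2)[0],key=len); r=cv2.minAreaRect(ct)
        bx=onz(f,cv2.boxPoints(r),.03,s); print(stt[i],r); print(bx[:,:2],"mid",bx.mean(0))
m=((hsv[...,1]>100)&(hsv[...,2]<130)).astype(np.uint8); m[:,:225]=0; m[:,350:]=0;m[345:]=0
n,l,stt,c=cv2.connectedComponentsWithStats(m); i=1+np.argmax(stt[1:,4])
ct=max(cv2.findContours((l==i).astype(np.uint8),0,2)[0],key=len); r=cv2.minAreaRect(ct); bx=onz(f,cv2.boxPoints(r),.006,s); print("rect",r,bx,bx.mean(0))
```

```text
t7.10 [0.5543 0.1435 0.2376] rot [-180.    -0.    88.1] F [ 0.  -0.3  0. ] w0.0853
[ 356  158   40   85 2959] ((375.5, 200.0), (84.0, 39.0), 90.0)
[[0.5899 0.1768]
 [0.623  0.1756]
 [0.6242 0.1012]
 [0.5892 0.1024]] mid [0.6066 0.139  0.03  ]
[ 352  251   40   76 2451] ((371.8970642089844, 288.8382263183594), (36.89101791381836, 75.62274932861328), 4.39870548248291)
[[0.5834 0.0203]
 [0.5895 0.0951]
 [0.6227 0.0913]
 [0.6182 0.0161]] mid [0.6035 0.0557 0.03  ]
rect ((294.0, 179.0), (296.0, 108.0), 90.0) [[0.4957 0.2833 0.006 ]
 [0.5864 0.2802 0.006 ]
 [0.5825 0.0054 0.006 ]
 [0.473  0.0091 0.006 ]] [0.5344 0.1445 0.006 ]
```

Run:
```python
from h import *
plan([(.6035,.0557,.15,87),(.6035,.0557,.06,87),(.6035,.0557,.013,87)],stepcm=4.8)
```

```text
[[[-2.87, 1.74, 2.92, 0, 0, 0.4], [-2.86, 1.76, 2.92, 0, 0, 0.3], [-2.84, 1.77, 2.91, 0, 0, 0.4], [0, 0, 4.5, 0, 0, 0], [0, 0, 4.5, 0, 0, 0]]]
[[[0, 0.01, 4.7, 0, 0, 0]]]
```

servo_tool(rows=[[[-2.9,1.75,2.9,0,0,0.4],[-2.9,1.75,2.9,0,0,0.3],[-2.8,1.75,2.9,0,0,0.4],[0,0,4.5,0,0,0],[0,0,4,0,0,0]]])

```text
clock: 7.72
position: [0.6034, 0.055, 0.0646]
tool_rot: [3.142, -0.0, 1.517]
force: [-0.7, -0.4, -0.8]
grip_width: 0.0852
```

servo_tool(rows=[[[0,0,2.5,0,0,0],[0,0,1.9,0,0,0],[0,0,0.7,0,0,0],[0,0,0,0,0,0]]])

```text
clock: 8.22
position: [0.6041, 0.0553, 0.0147]
tool_rot: [3.141, -0.0, 1.517]
force: [-0.0, -0.5, -0.0]
grip_width: 0.0853
```

Run:
```python
from h import *
st(); f,s=snap("wrist","w5")
```

```text
t8.22 [0.6041 0.0553 0.0147] rot [180.   -0.   86.9] F [-0.  -0.5 -0. ] w0.0853
```

View pics/w5.png

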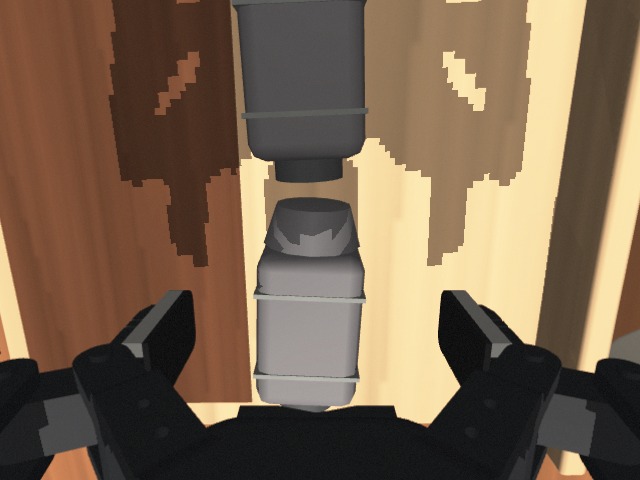

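Pod is centred between the jaws (column 310). Close.

servo_tool(rows=[[[0,0,0,0,0,0],[0,0,0,0,0,0],[0,0,0,0,0,0],[0,0,0,0,0,0],[0,0,0,0,0,0]]], grip=-1, squeeze=50)

```text
clock: 8.9
position: [0.6042, 0.0551, 0.0148]
tool_rot: [3.141, 0.0, 1.517]
force: [-0.7, -1.2, 7.2]
grip_width: 0.0331
```

servo_tool(rows=[[[0,0,-1,0,0,0],[0,0,-3,0,0,0],[0,0,-4,0,0,0],[0,0,-4,0,0,0],[0,0,-2,0,0,0]]])

```text
clock: 9.52
position: [0.6046, 0.0553, 0.1568]
tool_rot: [3.139, -0.0, 1.517]
force: [0.4, -1.3, -1.3]
grip_width: 0.0334
```

Run:
```python
from h import *
st(); f,s=snap("wrist","w6")
plan([(.6585,-.263,.15,87),(.6585,-.263,.075,87)],stepcm=4.5)
```

```text
t9.53 [0.6046 0.0553 0.1568] rot [179.9  -0.   86.9] F [ 0.4 -1.3 -1.3] w0.0334
[[[-3.94, 0.88, 0.1, 0, 0, 0], [-3.94, 0.88, 0.11, 0, 0, 0], [-3.94, 0.88, 0.1, 0, 0, 0], [-3.94, 0.88, 0.11, 0, 0, 0], [-3.94, 0.88, 0.1, 0.1, 0, 0]]]
[[[-3.93, 0.88, 0.1, 0, 0, 0], [-3.94, 0.88, 0.11, 0.1, 0, 0], [-3.93, 0.87, 0.1, 0, 0, -0.1], [0, 0, 3.75, 0, 0, 0], [-0.01, 0, 3.75, 0, 0, 0]]]
```

View pics/w6.png

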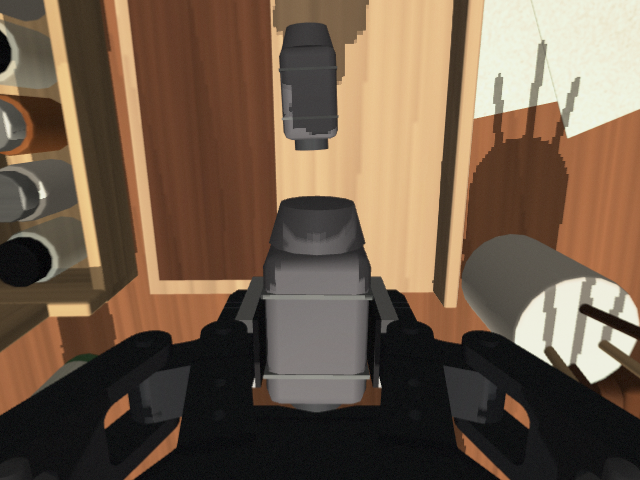

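Pod is held. Carry to pad1.

servo_tool(rows=[[[-3,0.7,0,0,0,0],[-4.2,0.9,0,0,0,0],[-4.5,1,0,0,0,0],[-4.5,1,0,0,0,0],[-4.5,1,0,0,0,0]]])

```text
clock: 10.2
position: [0.6386, -0.1554, 0.1535]
tool_rot: [-3.141, -0.0, 1.517]
force: [-0.2, 0.5, -1.2]
grip_width: 0.0333
```

servo_tool(rows=[[[-4.5,1,0,0,0,0],[-3.6,0.8,0,0,0,0],[-2.5,0.6,0,0,0,0],[0,0,0,0,0,0]]])

```text
clock: 10.7
position: [0.6564, -0.2634, 0.1529]
tool_rot: [-3.14, 0.0, 1.514]
force: [0.0, 0.4, -0.9]
grip_width: 0.0328
```

Run:
```python
from h import *
st(); f,s=snap("wrist","w7")
plan([(.6585,-.263,.07,87)],stepcm=4.5)
```

```text
t10.70 [ 0.6564 -0.2634  0.1529] rot [-179.9    0.    86.8] F [ 0.   0.4 -0.9] w0.0328
[[[-0.07, 0.11, 4.16, 0, 0, -0.1], [-0.07, 0.1, 4.15, -0.1, 0, 0]]]
```

View pics/w7.png

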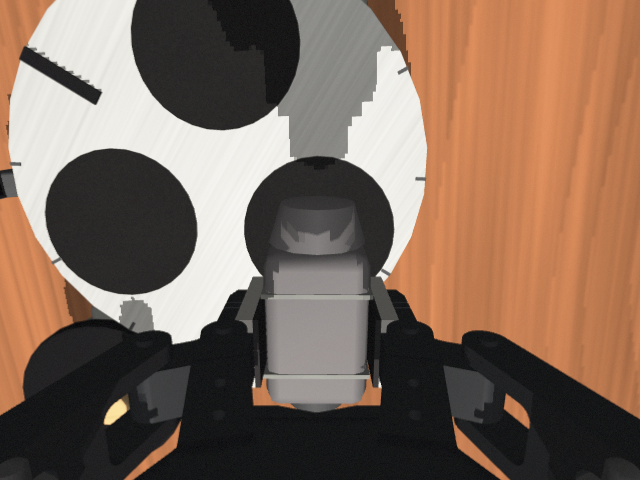

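Pod hangs above the pad, centred on column 318. Lower it.

servo_tool(rows=[[[0,0.2,3.5,0,0,0],[0,0,2.5,0,0,0],[0,0,1.5,0,0,0],[0,0,0.7,0,0,0],[0,0,0,0,0,0]]])

```text
clock: 11.38
position: [0.6593, -0.261, 0.0725]
tool_rot: [3.142, -0.0, 1.517]
force: [0.3, -0.0, -0.4]
grip_width: 0.033
```

servo_tool(rows=[[[-0.2,0,0.3,0,0,0],[0,0,0,0,0,0]]])

```text
clock: 11.62
position: [0.6591, -0.2636, 0.0697]
tool_rot: [3.141, 0.0, 1.517]
force: [0.0, 0.0, 0.1]
grip_width: 0.0331
```

servo_tool(rows=[[[0,0,0,0,0,0],[0,0,0,0,0,0],[0,0,0,0,0,0],[0,0,-1.5,0,0,0],[0,0,-4,0,0,0]]], grip=1)

```text
clock: 12.25
position: [0.6582, -0.2629, 0.1242]
tool_rot: [-3.139, -0.001, 1.517]
force: [0.6, 0.2, 0.1]
grip_width: 0.0852
```

servo_tool(rows=[[[2,0,-4,0,0,0],[4,-0.6,-1,0,0,0],[5,-0.7,0,0,0,0],[5,-0.7,0,0,0,0],[5,-0.7,0,0,0,0]]])

```text
clock: 12.88
position: [0.6433, -0.0505, 0.1756]
tool_rot: [3.14, 0.0, 1.517]
force: [1.1, -0.2, 0.1]
grip_width: 0.0856
```

servo_tool(rows=[[[5,-0.7,0,0,0,0],[5,-0.7,0,0,0,0],[4,-0.6,0,0,0,0],[1,-0.1,0,0,0,0],[0,0,0,0,0,0]]])

```text
clock: 13.5
position: [0.6306, 0.099, 0.175]
tool_rot: [3.141, 0.0, 1.518]
force: [0.1, -0.4, 0.4]
grip_width: 0.0857
```

Run:
```python
from h import *
st(); f,s=snap("top","top8"); crop(f,"top8c",200,170,320,160,2.4); f,s=snap("wrist","w8"); st()
```

```text
t13.50 [0.6306 0.099  0.175 ] rot [180.   0.  87.] F [ 0.1 -0.4  0.4] w0.0857
t13.60 [0.6307 0.0973 0.1746] rot [180.    0.   86.8] F [-0.7  0.   0. ] w0.0855
```

View pics/top8c.png

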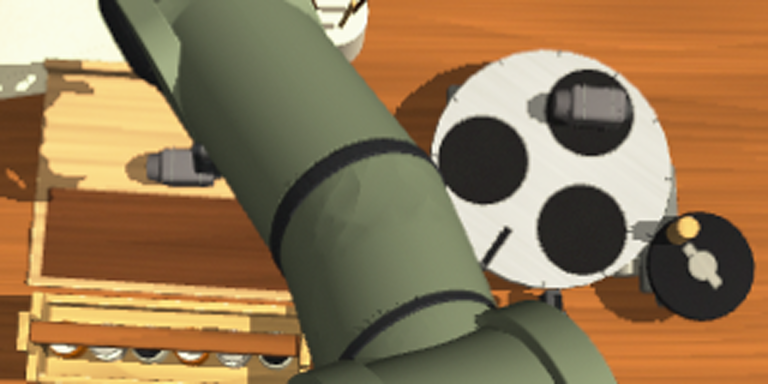

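View pics/w8.png

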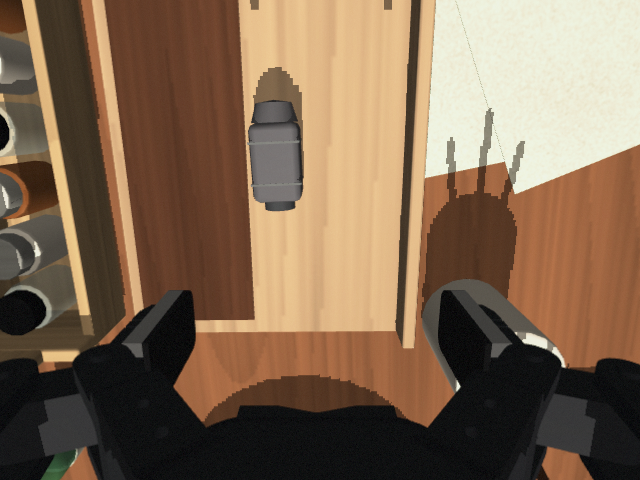

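Pod B lies centred on its pad (crop (592,105)). Pod A is still at wrist (276,155).

Run:
```python
from h import *
f=bot.grab_frame("wrist"); s=bot.observe()
p=onz(f,[(274,101),(281,209),(276,155)],.03,s); print(p)
c=p[:2].mean(0)
plan([(c[0],c[1],.15,88),(c[0],c[1],.06,88)],stepcm=4.8)
```

```text
[[0.60741773 0.17627325 0.03      ]
 [0.6063239  0.10216417 0.03      ]
 [0.6058483  0.14054307 0.03      ]]
[[[2.03, -1.31, 1.22, 0, 0, -0.6], [2.05, -1.29, 1.23, 0, 0, -0.6], [0, 0, 4.5, 0, 0, 0], [0.01, 0, 4.5, 0, 0, 0]]]
```

servo_tool(rows=[[[2,-1.3,1.2,0,0,-0.6],[2.1,-1.3,1.2,0,0,-0.6],[0,0,4.5,0,0,0],[0,0,4.5,0,0,0]]])

```text
clock: 14.15
position: [0.6061, 0.1412, 0.0592]
tool_rot: [3.141, -0.0, 1.538]
force: [0.9, -0.5, -0.9]
grip_width: 0.0857
```

servo_tool(rows=[[[0,0,2.5,0,0,0],[0,0,1.5,0,0,0],[0,0,0.6,0,0,0],[0,0,0,0,0,0]]])

```text
clock: 14.65
position: [0.6066, 0.1412, 0.0147]
tool_rot: [3.141, -0.0, 1.538]
force: [-0.5, -0.6, 0.2]
grip_width: 0.0854
```

Run:
```python
from h import *
st(); f,s=snap("wrist","w9")
```

```text
t14.65 [0.6066 0.1412 0.0147] rot [180.   -0.   88.1] F [-0.5 -0.6  0.2] w0.0854
```

View pics/w9.png

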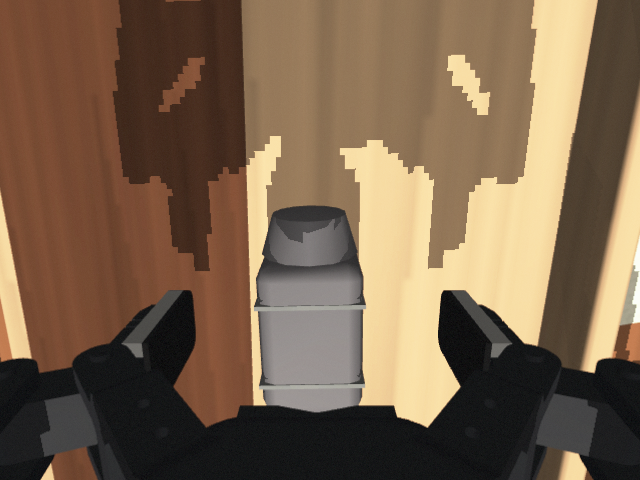

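Same centring as before (column 311); close and lift.

servo_tool(rows=[[[0,0,0,0,0,0],[0,0,0,0,0,0],[0,0,0,0,0,0],[0,0,0,0,0,0],[0,0,0,0,0,0]]], grip=-1, squeeze=50)

```text
clock: 15.32
position: [0.6067, 0.1411, 0.0148]
tool_rot: [3.141, -0.0, 1.538]
force: [-0.3, 0.5, 7.2]
grip_width: 0.0332
```

servo_tool(rows=[[[0,0,-1,0,0,0],[0,0,-3,0,0,0],[0,0,-4,0,0,0],[0,0,-4,0,0,0],[0,0,-1,0,0,0]]])

```text
clock: 15.95
position: [0.6074, 0.1414, 0.1474]
tool_rot: [3.138, -0.001, 1.538]
force: [0.6, 0.8, -0.6]
grip_width: 0.0334
```

Run:
```python
from h import *
st(); f,s=snap("wrist","w10")
plan([(.6093,-.1556,.145,88)],stepcm=4.5)
```

```text
t15.95 [0.6074 0.1414 0.1474] rot [ 1.798e+02 -1.000e-01  8.810e+01] F [ 0.6  0.8 -0.6] w0.0334
[[[-4.24, 0.17, 0.03, 0, 0, 0], [-4.24, 0.17, 0.03, 0, 0, 0], [-4.24, 0.17, 0.03, 0, 0, 0], [-4.24, 0.17, 0.03, 0, 0, 0], [-4.23, 0.17, 0.02, 0.1, 0, 0]]]
[[[-4.24, 0.16, 0.03, 0, 0, 0.1], [-4.23, 0.17, 0.02, 0.1, 0, 0]]]
```

View pics/w10.png

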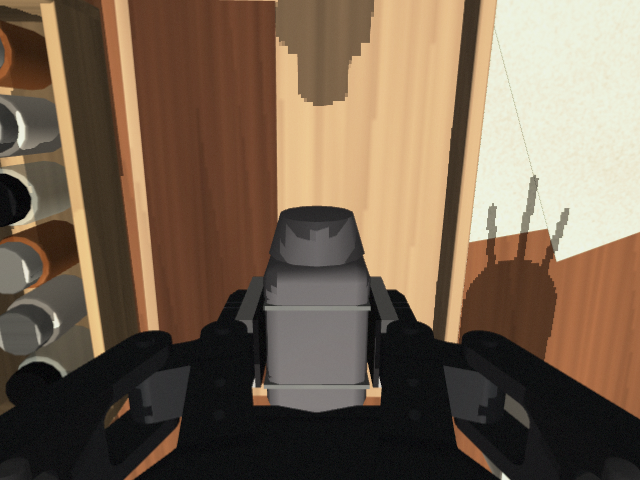

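Pod A is held straight.

servo_tool(rows=[[[-3,0.1,0,0,0,0],[-5,0.2,0,0,0,0],[-5,0.2,0,0,0,0],[-5,0.2,0,0,0,0],[-5,0.2,0,0,0,0]]])

```text
clock: 16.62
position: [0.6072, -0.0907, 0.1434]
tool_rot: [-3.14, -0.0, 1.538]
force: [0.7, 1.0, -0.1]
grip_width: 0.0333
```

servo_tool(rows=[[[-4.5,0.2,0,0,0,0],[-2.2,0.1,0,0,0,0],[0,0,0,0,0,0]]])

```text
clock: 17.0
position: [0.6082, -0.1575, 0.1435]
tool_rot: [-3.14, -0.0, 1.536]
force: [-0.5, 0.5, -0.9]
grip_width: 0.0331
```

Run:
```python
from h import *
st(); f,s=snap("wrist","w11")
plan([(.6093,-.1556,.0705,88)],stepcm=4.5)
```

```text
t17.00 [ 0.6082 -0.1575  0.1435] rot [-179.9   -0.    88. ] F [-0.5  0.5 -0.9] w0.0331
[[[0, 0.05, 3.66, 0, 0, 0.1], [0.01, 0.04, 3.66, -0.1, 0, 0]]]
```

View pics/w11.png

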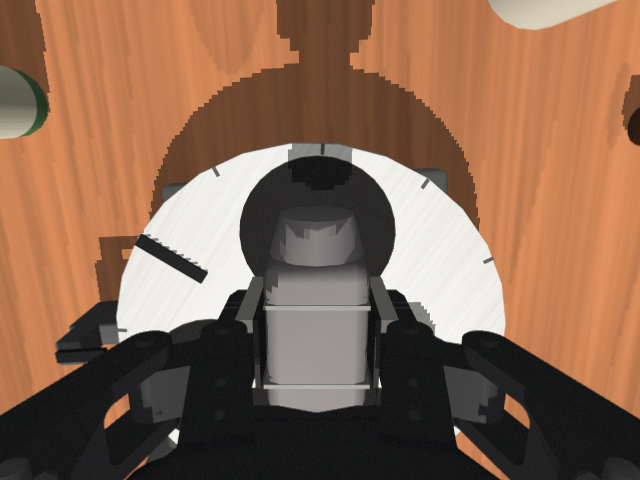

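Over pad0, centred on column 318.

servo_tool(rows=[[[0,0,3.3,0,0,0],[0,0,2.2,0,0,0],[0,0,1.3,0,0,0],[0,0,0.5,0,0,0],[0,0,0,0,0,0]]])

```text
clock: 17.68
position: [0.6089, -0.1558, 0.0716]
tool_rot: [3.141, -0.0, 1.539]
force: [0.3, 0.2, -0.1]
grip_width: 0.033
```

servo_tool(rows=[[[0,0,0.2,0,0,0],[0,0,0,0,0,0]]])

```text
clock: 17.92
position: [0.6089, -0.1563, 0.0697]
tool_rot: [3.141, 0.0, 1.538]
force: [-0.6, -0.2, -0.6]
grip_width: 0.0334
```

servo_tool(rows=[[[0,0,0,0,0,0],[0,0,0,0,0,0],[0,0,0,0,0,0],[0,0,-1.5,0,0,0],[0,0,-4,0,0,0]]], grip=1)

```text
clock: 18.55
position: [0.6079, -0.1559, 0.1244]
tool_rot: [-3.139, -0.001, 1.538]
force: [0.7, 0.6, 0.1]
grip_width: 0.0853
```

servo_tool(rows=[[[0,-2,-4,0,0,0],[-4,-4,-1,0,0,0],[-5,-3,0,0,0,0],[-5,0,0,0,0,0],[-3,0,0,0,0,0]]])

```text
clock: 19.18
position: [0.5124, -0.326, 0.1756]
tool_rot: [3.141, 0.001, 1.536]
force: [-0.8, 0.5, 0.1]
grip_width: 0.0854
```

servo_tool(rows=[[[0,0,0,0,0,0]]])

```text
clock: 19.3
position: [0.5125, -0.3257, 0.175]
tool_rot: [3.141, 0.001, 1.534]
force: [0.2, 1.3, -0.1]
grip_width: 0.0851
```

Run:
```python
from h import *
st(); f,s=snap("top","top12"); crop(f,"top12c",200,170,330,160,2.4); f,s=snap("wrist","w12"); st()
```

```text
t19.30 [ 0.5125 -0.3257  0.175 ] rot [1.80e+02 1.00e-01 8.79e+01] F [ 0.2  1.3 -0.1] w0.0851
t19.40 [ 0.5133 -0.3228  0.175 ] rot [180.   -0.   88.1] F [ 0.   0.5 -0.2] w0.0856
```

View pics/top12c.png

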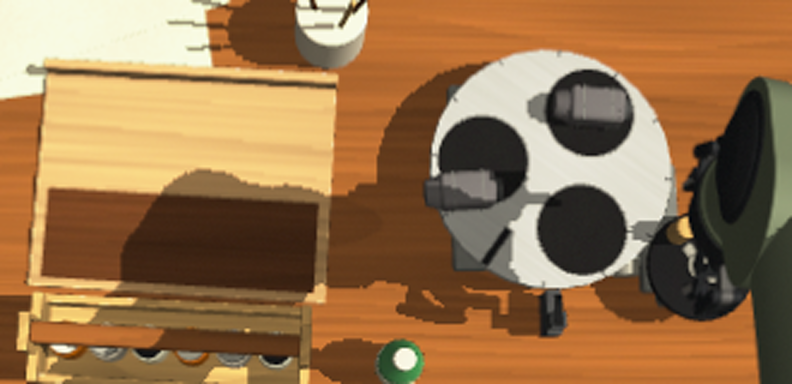

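View pics/w12.png

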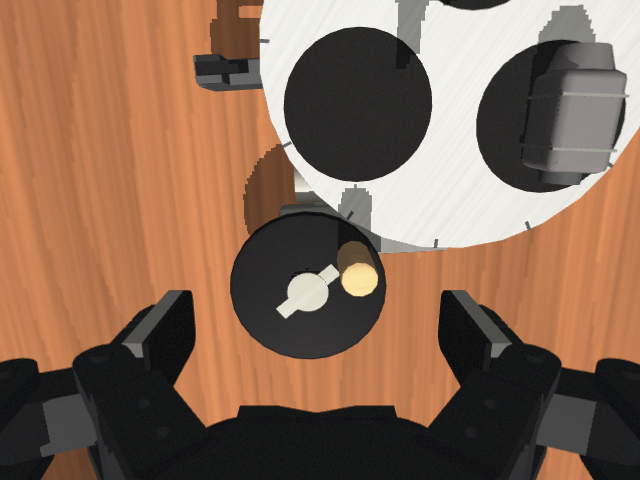

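Pod A has been knocked: it now sits at crop (463,190), off the pad centre (483,157). I'll measure it and re-lay it.

Run:
```python
from h import *
f,s=snap("top","top13"); crop(f,"top13c",370,180,90,90,7)
```

```text
(no output)
```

View pics/top13c.png

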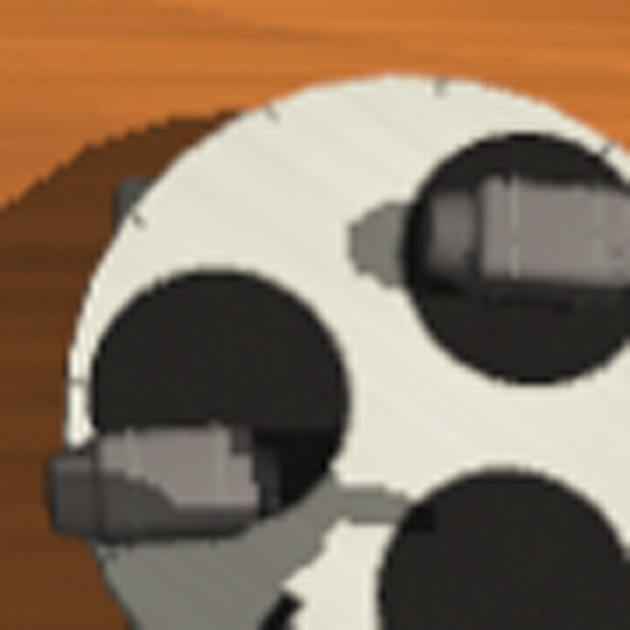

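Run:
```python
from h import *
f=bot.grab_frame("top")
p=onz(f,np.array([(50,493),(275,477),(218,398)])/7-.4+[370,180],.08); p2=onz(f,np.array([(218,396)])/7-.4+[370,180],.06)
print(p,p2); d=p[0]-p[1]; yaw=np.degrees(np.arctan2(d[1],d[0])); c=p[:2].mean(0); print(c,yaw,np.linalg.norm(d)); st()
plan([(c[0],c[1],.175,yaw)],stepcm=4.8)
```

```text
[[ 0.5719848  -0.09649188  0.08      ]
 [ 0.57807354 -0.17123696  0.08      ]
 [ 0.60454481 -0.15270013  0.08      ]] [[ 0.60932328 -0.15545731  0.06      ]]
[ 0.57502917 -0.13386442  0.08      ] 94.65703408686714 0.07499265899448036
t19.50 [ 0.5135 -0.3221  0.1748] rot [180.   -0.   88.2] F [-0.6 -0.5  0.5] w0.0851
[[[3.8, 1.11, 0, 0, 0, -1.3], [3.77, 1.2, 0, 0, 0, -1.3], [3.75, 1.28, 0, 0, 0, -1.3], [3.72, 1.37, -0.01, 0, 0, -1.3], [3.68, 1.45, 0, 0, 0, -1.3]]]
```

servo_tool(rows=[[[3.8,1.1,0,0,0,-1.3],[3.8,1.2,0,0,0,-1.3],[3.8,1.3,0,0,0,-1.3],[3.7,1.4,0,0,0,-1.3],[3.6,1.4,0,0,0,-1.3]]])

```text
clock: 20.12
position: [0.5753, -0.1329, 0.1747]
tool_rot: [3.141, 0.0, 1.654]
force: [0.3, -0.5, -0.5]
grip_width: 0.0853
```

servo_tool(rows=[[[0,0,1,0,0,0],[0,0,0,0,0,0]]])

```text
clock: 20.38
position: [0.5744, -0.1351, 0.1638]
tool_rot: [-3.14, 0.0, 1.652]
force: [-0.1, 0.1, 0.4]
grip_width: 0.0854
```

Run:
```python
from h import *
st(); f,s=snap("wrist","w14")
```

```text
t20.38 [ 0.5744 -0.1351  0.1638] rot [-179.9    0.    94.7] F [-0.1  0.1  0.4] w0.0854
```

View pics/w14.png

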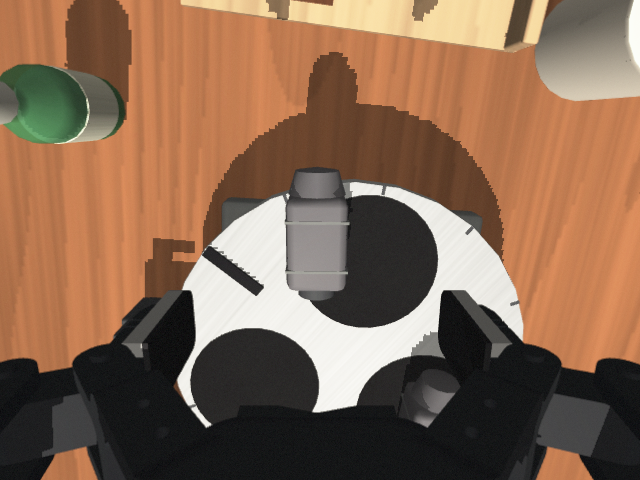

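Run:
```python
from h import *
f=bot.grab_frame("wrist"); s=bot.observe()
print(onz(f,[(317,169),(317,299)],.08,s).mean(0), onz(f,[(362,260)],.06,s))
```

```text
[ 0.57559551 -0.13586652  0.08      ] [[ 0.60597293 -0.15466519  0.06      ]]
```

servo_tool(rows=[[[-0.1,0.1,3.5,0,0,0],[0,0,3,0,0,0],[0,0,2,0,0,0],[0,0,0.8,0,0,0],[0,0,0,0,0,0]]])

```text
clock: 21.1
position: [0.5761, -0.1363, 0.0715]
tool_rot: [3.142, -0.0, 1.651]
force: [-0.6, 0.4, -0.8]
grip_width: 0.0857
```

servo_tool(rows=[[[0,0,0,0,0,0],[0,0,0,0,0,0],[0,0,0,0,0,0],[0,0,0,0,0,0],[0,0,0,0,0,0]]], grip=-1)

```text
clock: 21.72
position: [0.5762, -0.1363, 0.0719]
tool_rot: [3.141, 0.0, 1.651]
force: [-3.3, -0.4, 8.1]
grip_width: 0.0334
```

Run:
```python
from h import *
st(); f,s=snap("wrist","w15"); 
plan([(.576,-.136,.09,94.7),(.609,-.1556,.09,94.7)],stepcm=2)
```

```text
t21.73 [ 0.5762 -0.1363  0.0719] rot [180.    0.   94.6] F [-3.3 -0.4  8.1] w0.0334
[[[0.03, -0.01, -1.81, 0, 0, -0.1], [-1.11, 1.56, 0, 0, 0, 0], [-1.12, 1.56, 0.01, 0, 0, 0]]]
```

View pics/w15.png

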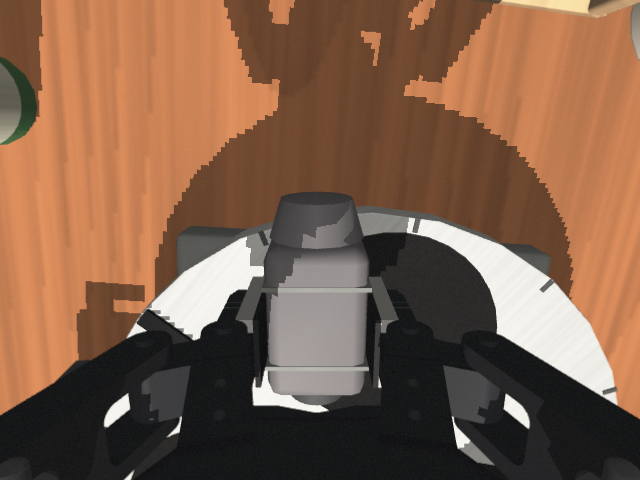

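servo_tool(rows=[[[0,0,-2,0,0,0],[-1.1,1.6,0,0,0,0],[-1.1,1.6,0,0,0,0],[0,0,0,0,0,0],[0,0,1.2,0,0,0]]])

```text
clock: 22.4
position: [0.6099, -0.1554, 0.0801]
tool_rot: [3.14, 0.0, 1.651]
force: [0.1, 0.7, -0.4]
grip_width: 0.0331
```

servo_tool(rows=[[[0,0,0.8,0,0,0],[0,0,0,0,0,0],[0,0,0,0,0,0]]])

```text
clock: 22.78
position: [0.6091, -0.1553, 0.071]
tool_rot: [-3.141, -0.0, 1.652]
force: [-2.5, 0.1, 3.7]
grip_width: 0.033
```

servo_tool(rows=[[[0,0,0,0,0,0],[0,0,0,0,0,0],[0,0,0,0,0,0],[0,0,-1.5,0,0,0],[0,0,-4,0,0,0]]], grip=1)

```text
clock: 23.4
position: [0.6088, -0.1553, 0.1264]
tool_rot: [-3.139, -0.001, 1.652]
force: [0.4, -0.3, 0.2]
grip_width: 0.0857
```

servo_tool(rows=[[[0,0,-4,0,0,0],[-3,-2,0,0,0,0],[-4,-2,0,0,0,0],[-4,-2,0,0,0,0],[-2,-2,0,0,0,0]]])

```text
clock: 24.02
position: [0.5395, -0.2939, 0.1672]
tool_rot: [3.141, 0.001, 1.649]
force: [0.6, -0.7, 0.3]
grip_width: 0.0853
```

Run:
```python
from h import *
st(); f,s=snap("top","top16"); crop(f,"top16c",370,180,150,135,5);f,s=snap("wrist","w16"); st()
```

```text
t24.02 [ 0.5395 -0.2939  0.1672] rot [1.80e+02 1.00e-01 9.45e+01] F [ 0.6 -0.7  0.3] w0.0853
t24.12 [ 0.5383 -0.2949  0.1671] rot [-1.80e+02  1.00e-01  9.44e+01] F [ 1.  -0.5 -0.4] w0.0855
```

View pics/top16c.png

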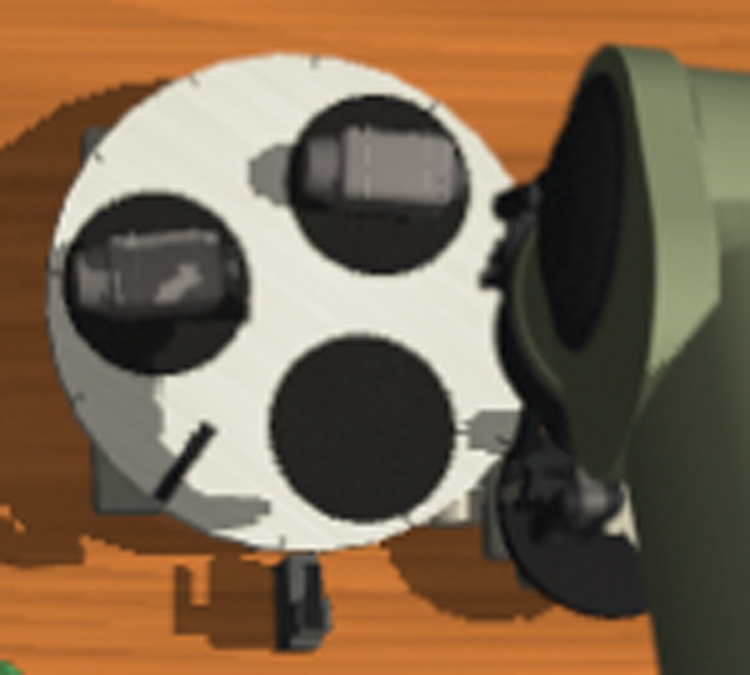

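View pics/w16.png

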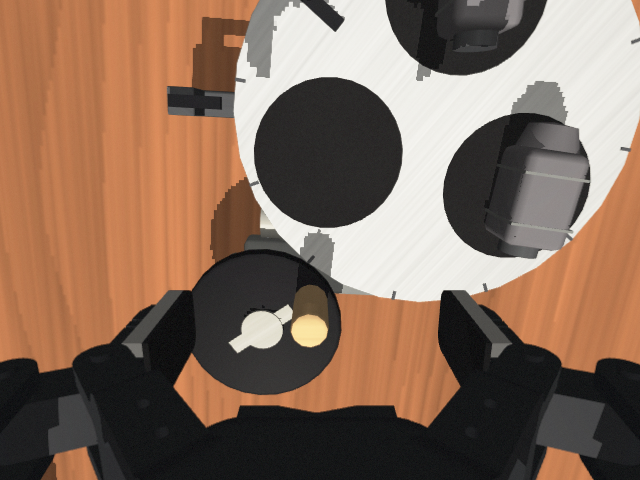

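Both pods are now on their pads: A at crop (157,275) vs pad (157,282), B at (380,170) vs pad (380,183). Next the wheel, where the knob is at wrist (310,332).

Run:
```python
from h import *
f,s=snap("wrist","w17"); st()
print("knob",onz(f,[(310,332)],.105,s))
hsv=cv2.cvtColor(f["image"],cv2.COLOR_RGB2HSV)
# wheel rim points
print("rim l,top,bottom,right",onz(f,[(191,322),(266,250),(265,394),(341,325)],.06,s))
plan([(.537,-.346,.15,90),(.537,-.346,.075,90)],stepcm=4)
```

```text
t24.18 [ 0.5397 -0.293   0.1673] rot [180.    0.   94.5] F [0.5 0.4 0.3] w0.0855
knob [[ 0.53917905 -0.34370855  0.105     ]]
rim l,top,bottom,right [[ 0.45970599 -0.36751153  0.06      ]
 [ 0.50787766 -0.31268644  0.06      ]
 [ 0.51194057 -0.42005441  0.06      ]
 [ 0.56078628 -0.36198932  0.06      ]]
[[[-2.63, -0.34, 0.87, 0, 0, 2.2], [-2.65, -0.24, 0.86, 0, 0, 2.3], [0, 0, 3.75, 0, 0, 0], [0.01, -0.01, 3.75, 0, 0, 0]]]
```

servo_tool(rows=[[[-2.6,-0.2,0.9,0,0,2.2],[-2.6,-0.2,0.9,0,0,2.2],[0,0,3,0,0,0],[0,0,1.5,0,0,0],[0,0,0,0,0,0]]])

```text
clock: 24.8
position: [0.5393, -0.3434, 0.1023]
tool_rot: [-3.14, -0.001, 1.575]
force: [-1.1, 0.5, 0.1]
grip_width: 0.0853
```

Run:
```python
from h import *
f,s=snap("wrist","w18"); st()
```

```text
t24.85 [ 0.5398 -0.3435  0.1034] rot [-180.    -0.    90.2] F [0.6 0.2 1.2] w0.0852
```

View pics/w18.png

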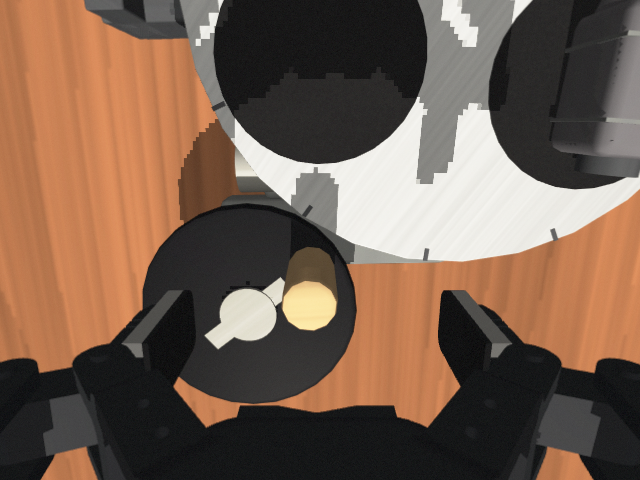

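Run:
```python
from h import *
f=bot.grab_frame("wrist"); s=bot.observe(); st()
print("knob",onz(f,[(309,306)],.105,s),"hub",onz(f,[(249,314)],.067,s),"rim",onz(f,[(143,303),(355,303),(247,205),(250,403)],.06,s))
plan([(.538,-.345,.072,90)],stepcm=4)
```

```text
t24.90 [ 0.5401 -0.3436  0.1039] rot [180.    0.   90.2] F [-0.1 -0.3 -0.5] w0.0855
knob [[ 0.53806135 -0.34617032  0.105     ]] hub [[ 0.50852189 -0.3686985   0.067     ]] rim [[ 0.45494866 -0.36642319  0.06      ]
 [ 0.56011472 -0.36603944  0.06      ]
 [ 0.50848475 -0.31668412  0.06      ]
 [ 0.50580743 -0.42418552  0.06      ]]
[[[-0.13, -0.21, 3.19, 0, 0, 0.2]]]
```

servo_tool(rows=[[[-0.2,-0.2,2,0,0,0.2],[0,0,1.2,0,0,0],[0,0,0,0,0,0]]])

```text
clock: 25.28
position: [0.5371, -0.3454, 0.0702]
tool_rot: [-3.14, -0.001, 1.571]
force: [-0.5, 0.0, 0.8]
grip_width: 0.0858
```

servo_tool(rows=[[[0,0,0,0,0,0],[0,0,0,0,0,0],[0,0,0,0,0,0],[0,0,0,0,0,0],[0,0,0,0,0,0]]], grip=-1, squeeze=25)

```text
clock: 25.9
position: [0.5376, -0.3459, 0.0716]
tool_rot: [3.142, 0.0, 1.571]
force: [-2.0, -0.7, 5.1]
grip_width: 0.0213
```

Run:
```python
from h import *
f,s=snap("wrist","w19"); st()
```

```text
t25.95 [ 0.5376 -0.3459  0.0716] rot [180.   0.  90.] F [-2.2 -0.3  6.9] w0.0213
```

View pics/w19.png

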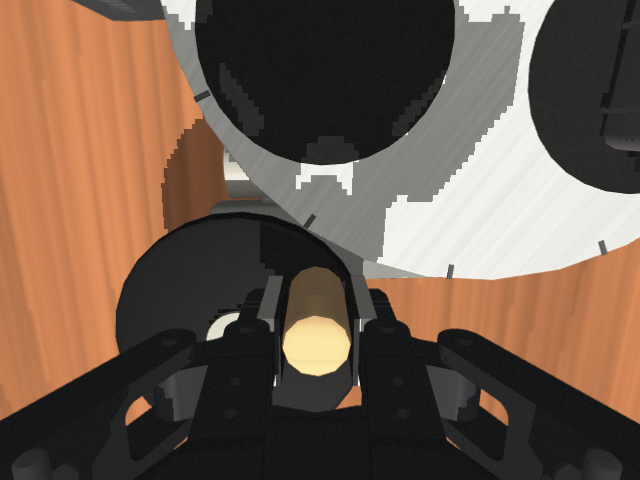

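Run:
```python
from h import *
for n,st_ in ((10,18),(10,36)):
    th=np.radians(37-st_*np.arange(n+1)); P=np.round(4.0*np.c_[np.sin(th),np.cos(th)],2)
    print(st_,np.diff(P,axis=0).round(2).tolist())
```

```text
18 [[-1.11, 0.59], [-1.23, 0.22], [-1.24, -0.17], [-1.12, -0.55], [-0.9, -0.87], [-0.59, -1.11], [-0.22, -1.23], [0.17, -1.24], [0.55, -1.12], [0.87, -0.9]]
36 [[-2.34, 0.81], [-2.36, -0.72], [-1.49, -1.98], [-0.05, -2.47], [1.42, -2.02], [2.34, -0.81], [2.36, 0.72], [1.49, 1.98], [0.05, 2.47], [-1.42, 2.02]]
```

servo_tool(rows=[[[-1.11,0.59,0,0,0,0],[-1.23,0.22,0,0,0,0],[-1.24,-0.17,0,0,0,0],[-1.12,-0.55,0,0,0,0],[-0.9,-0.87,0,0,0,0]]])

```text
clock: 26.58
position: [0.5301, -0.4017, 0.0716]
tool_rot: [3.141, -0.001, 1.571]
force: [-3.9, 7.4, 8.4]
grip_width: 0.0211
```

servo_tool(rows=[[[-0.59,-1.11,0,0,0,0],[-0.22,-1.23,0,0,0,0],[0.17,-1.24,0,0,0,0],[0.55,-1.12,0,0,0,0],[0.87,-0.9,0,0,0,0]]])

```text
clock: 27.2
position: [0.4736, -0.3943, 0.0716]
tool_rot: [3.141, 0.001, 1.571]
force: [4.0, 1.4, 4.3]
grip_width: 0.0215
```

Run:
```python
from h import *
f,s=snap("wrist","w20"); st()
```

```text
t27.25 [ 0.4728 -0.3929  0.0716] rot [180.  -0.  90.] F [-2.8 -0.3  8.7] w0.0210
```

View pics/w20.png

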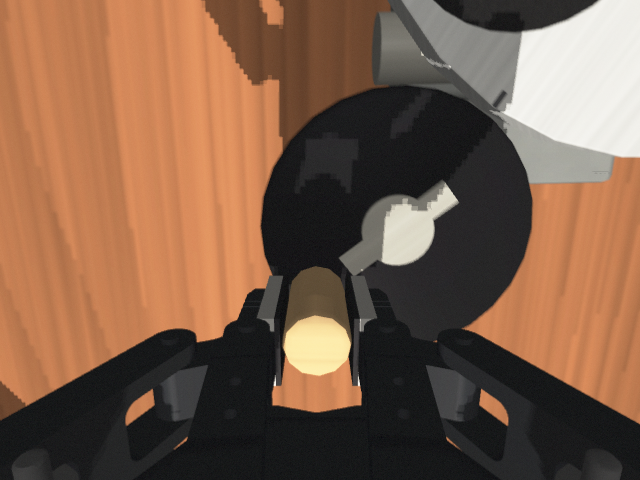

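It works: forces stay under 9 N and the radius is 40 mm. I'll keep winding at half a turn per call.

servo_tool(rows=[[[2.34,-0.81,0,0,0,0],[2.36,0.72,0,0,0,0],[1.49,1.98,0,0,0,0],[0.05,2.47,0,0,0,0],[-1.42,2.02,0,0,0,0]]])

```text
clock: 27.88
position: [0.538, -0.3453, 0.0716]
tool_rot: [-3.14, 0.0, 1.573]
force: [-17.4, -10.2, 14.3]
grip_width: 0.0213
```

servo_tool(rows=[[[-2.34,0.81,0,0,0,0],[-2.36,-0.72,0,0,0,0],[-1.49,-1.98,0,0,0,0],[-0.05,-2.47,0,0,0,0],[1.42,-2.02,0,0,0,0]]])

```text
clock: 28.5
position: [0.4735, -0.3948, 0.0717]
tool_rot: [3.14, 0.001, 1.57]
force: [16.4, 10.2, 2.1]
grip_width: 0.0214
```

Run:
```python
from h import *
f,s=snap("wrist","w21"); st(); f,s=snap("top","top21"); crop(f,"top21c",370,180,150,135,5)
```

```text
t28.55 [ 0.4721 -0.392   0.0716] rot [ 1.799e+02 -1.000e-01  9.000e+01] F [-3.3 -1.3 10.5] w0.0209
```

View pics/w21.png

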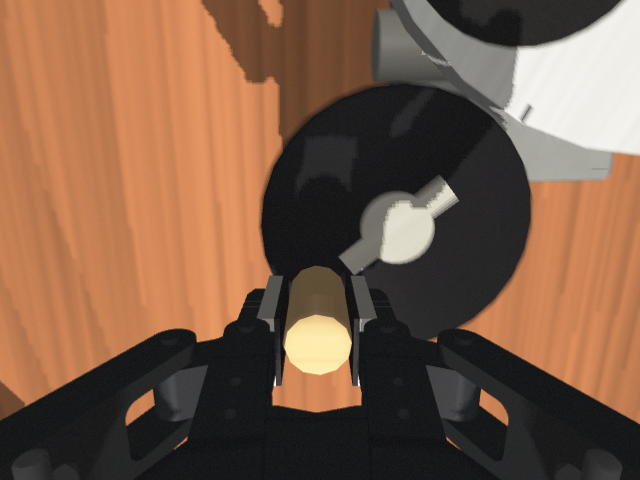

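View pics/top21c.png

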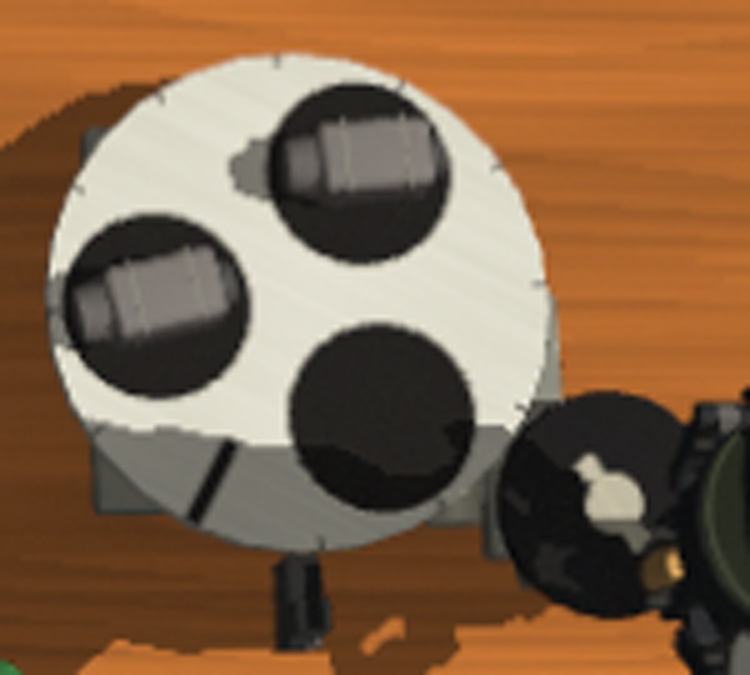

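1.5 turns are done and the mark is advancing (crop (195,520)); the pods ride along.

servo_tool(rows=[[[2.34,-0.81,0,0,0,0],[2.36,0.72,0,0,0,0],[1.49,1.98,0,0,0,0],[0.05,2.47,0,0,0,0],[-1.42,2.02,0,0,0,0]]])

```text
clock: 29.22
position: [0.5381, -0.3453, 0.0717]
tool_rot: [-3.141, 0.0, 1.573]
force: [-18.5, -10.2, 14.7]
grip_width: 0.0211
```

servo_tool(rows=[[[-2.34,0.81,0,0,0,0],[-2.36,-0.72,0,0,0,0],[-1.49,-1.98,0,0,0,0],[-0.05,-2.47,0,0,0,0],[1.42,-2.02,0,0,0,0]]])

```text
clock: 29.85
position: [0.4737, -0.3948, 0.0718]
tool_rot: [3.14, 0.001, 1.57]
force: [17.3, 9.8, 2.9]
grip_width: 0.0212
```

servo_tool(rows=[[[2.34,-0.81,0,0,0,0],[2.36,0.72,0,0,0,0],[1.49,1.98,0,0,0,0],[0.05,2.47,0,0,0,0],[-1.42,2.02,0,0,0,0]]])

```text
clock: 30.48
position: [0.5381, -0.3454, 0.0718]
tool_rot: [-3.141, 0.001, 1.573]
force: [-17.9, -10.5, 15.5]
grip_width: 0.0214
```

servo_tool(rows=[[[-2.34,0.81,0,0,0,0],[-2.36,-0.72,0,0,0,0],[-1.49,-1.98,0,0,0,0],[-0.05,-2.47,0,0,0,0],[1.42,-2.02,0,0,0,0]]])

```text
clock: 31.1
position: [0.4737, -0.3949, 0.0719]
tool_rot: [3.139, 0.001, 1.57]
force: [16.6, 10.4, 3.2]
grip_width: 0.0213
```

servo_tool(rows=[[[2.34,-0.81,0,0,0,0],[2.36,0.72,0,0,0,0],[1.49,1.98,0,0,0,0],[0.05,2.47,0,0,0,0],[-1.42,2.02,0,0,0,0]]])

```text
clock: 31.72
position: [0.5382, -0.3454, 0.0718]
tool_rot: [-3.141, 0.001, 1.573]
force: [-18.2, -11.0, 16.5]
grip_width: 0.0214
```

Run:
```python
from h import *
f,s=snap("wrist","w22"); st(); f,s=snap("top","top22"); crop(f,"top22c",370,180,150,135,5);print(np.load) if 0 else None
```

```text
t31.77 [ 0.5394 -0.3484  0.0719] rot [1.8e+02 1.0e-01 9.0e+01] F [ 1.2 -0.1 13.9] w0.0212
```

View pics/top22c.png

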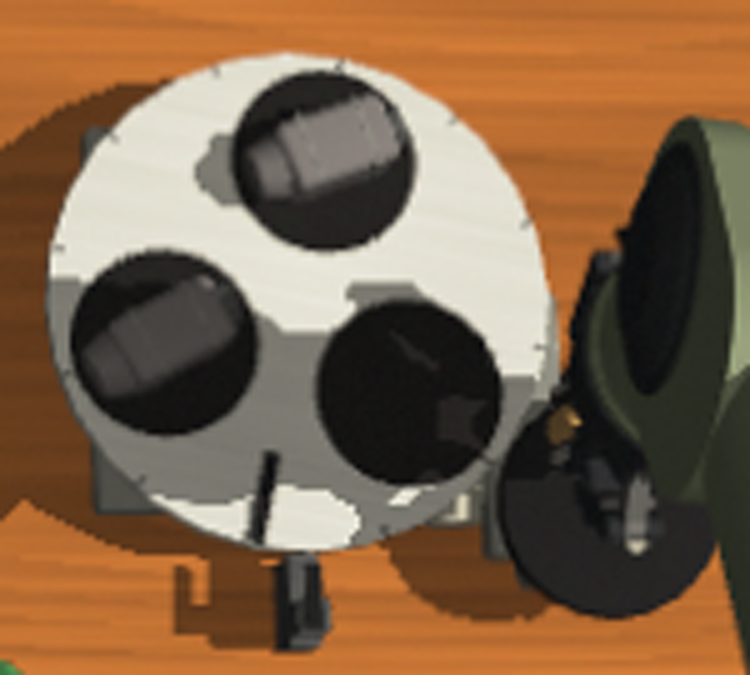

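View pics/w22.png

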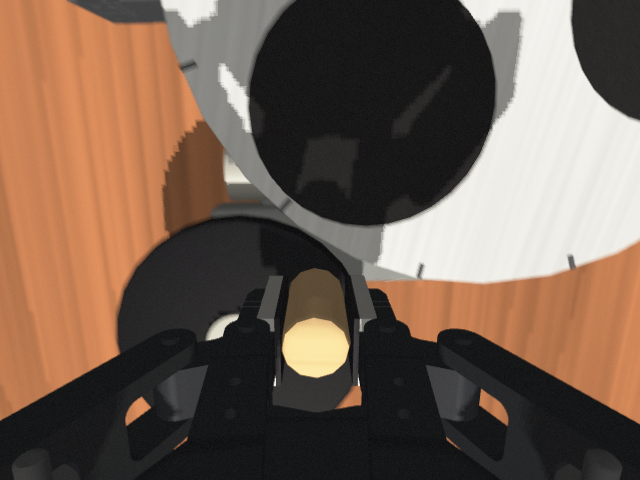

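Run:
```python
from h import *
f=bot.grab_frame("top"); c=np.array([.6025,-.2225])
Q=lambda l,z:onz(f,np.array(l)/5-.4+[370,180],z)[:,:2]
for n,l in (("mark",[(257,543),(272,455)]),("ptr",[(298,556),(300,560)]),("rimbot",[(298,551)])):
    p=Q(l,.06); d=p-c; print(n,p,np.degrees(np.arctan2(d[:,1],d[:,0]))%360,np.linalg.norm(d,axis=1))
l=Q([(48,300),(550,300)],.06);t=Q([(295,53),(290,551)],.06);print(l,t)
crop(f,"c24",400,260,60,60,12)
```

```text
mark [[ 0.48647107 -0.20102284]
 [ 0.5278322  -0.20888233]] [169.51314186 169.66417533] [0.11799992 0.07589941]
ptr [[ 0.48050542 -0.22014726]
 [ 0.47864272 -0.22104893]] [178.8951526  179.32877398] [0.12201727 0.12386578]
rimbot [[ 0.48284087 -0.22019445]] [178.8961795] [0.11968134]
[[ 0.60056901 -0.10442398]
 [ 0.6029899  -0.3442511 ]] [[ 0.72269407 -0.22491547]
 [ 0.48282077 -0.21643684]]
```

View pics/c24.png

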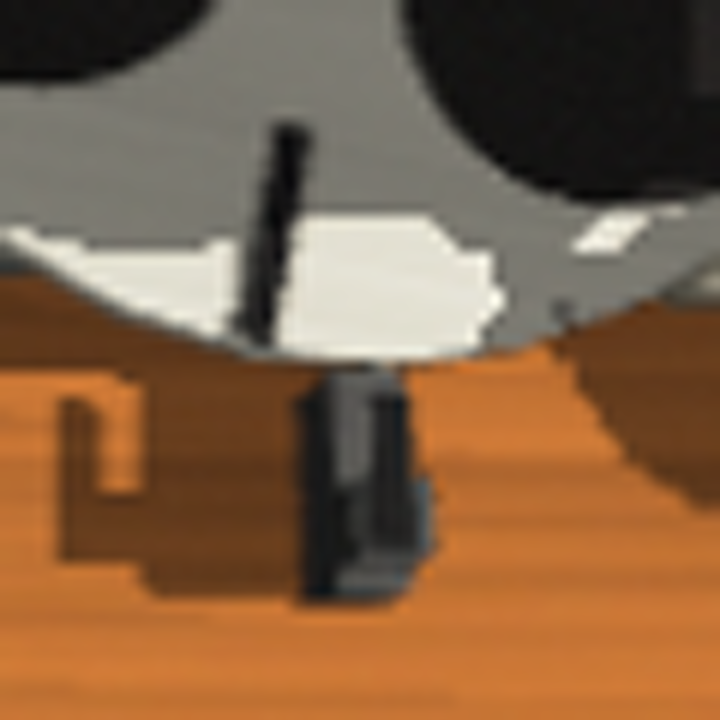

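Mark is at 169.6°, pointer at about 179.3°, so 1.6 turns remain.

servo_tool(rows=[[[-2.34,0.81,0,0,0,0],[-2.36,-0.72,0,0,0,0],[-1.49,-1.98,0,0,0,0],[-0.05,-2.47,0,0,0,0],[1.42,-2.02,0,0,0,0]]])

```text
clock: 32.5
position: [0.4737, -0.3949, 0.0719]
tool_rot: [3.139, 0.001, 1.57]
force: [16.3, 10.2, 5.4]
grip_width: 0.021
```

servo_tool(rows=[[[2.34,-0.81,0,0,0,0],[2.36,0.72,0,0,0,0],[1.49,1.98,0,0,0,0],[0.05,2.47,0,0,0,0],[-1.42,2.02,0,0,0,0]]])

```text
clock: 33.12
position: [0.5382, -0.3455, 0.0719]
tool_rot: [-3.141, 0.001, 1.573]
force: [-18.2, -11.6, 17.3]
grip_width: 0.0212
```

servo_tool(rows=[[[-2.34,0.81,0,0,0,0],[-2.36,-0.72,0,0,0,0],[-1.49,-1.98,0,0,0,0],[-0.05,-2.47,0,0,0,0],[1.42,-2.02,0,0,0,0]]])

```text
clock: 33.75
position: [0.4738, -0.395, 0.072]
tool_rot: [3.139, 0.001, 1.57]
force: [14.6, 8.6, 5.2]
grip_width: 0.0211
```

servo_tool(rows=[[[2.34,-0.81,0,0,0,0],[0,0,0,0,0,0]]])

```text
clock: 34.0
position: [0.4655, -0.3693, 0.072]
tool_rot: [-3.142, 0.0, 1.573]
force: [-4.0, 1.0, 13.1]
grip_width: 0.0214
```

Run:
```python
from h import *
f,s=snap("wrist","w25"); st(); f,s=snap("top","top25"); crop(f,"top25c",370,180,150,135,5)
```

```text
t34.05 [ 0.4655 -0.3701  0.072 ] rot [-180.     0.    90.1] F [-4.1  0.5 14.7] w0.0214
```

View pics/top25c.png

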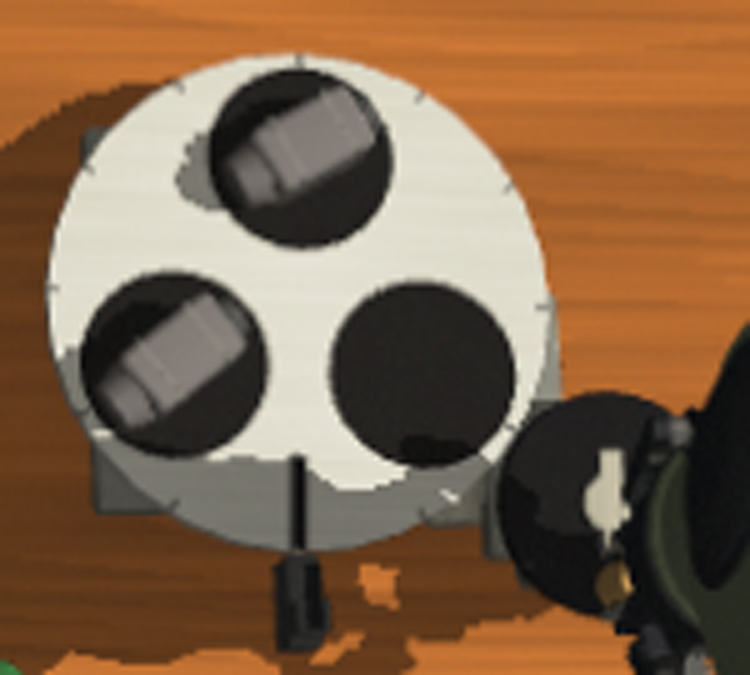

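The mark now points at the pointer (crop (299,548) vs pointer (300,556)). Release the knob, rise, and head for the caddy.

servo_tool(rows=[[[0,0,0,0,0,0],[0,0,0,0,0,0],[0,0,0,0,0,0],[0,0,-2,0,0,0],[0,0,-5,0,0,0]]], grip=1)

```text
clock: 34.72
position: [0.465, -0.3698, 0.1416]
tool_rot: [-3.139, -0.002, 1.572]
force: [0.4, 0.2, 0.1]
grip_width: 0.0848
```

servo_tool(rows=[[[0,0,-5,0,0,0],[3,0,-3,0,0,0],[5,0,0,0,0,0],[5,0,0,0,0,0],[5,0,0,0,0,0]]])

```text
clock: 35.35
position: [0.4655, -0.189, 0.2227]
tool_rot: [3.14, 0.001, 1.571]
force: [1.0, -0.3, -0.1]
grip_width: 0.0853
```

servo_tool(rows=[[[5,0,0,0,0,0],[5,0,0,0,0,0],[5,0,0,0,0,0],[3,0,0,0,0,0],[0,0,0,0,0,0]]])

```text
clock: 35.98
position: [0.4656, -0.0083, 0.2226]
tool_rot: [3.14, -0.0, 1.575]
force: [-0.1, -1.2, -0.1]
grip_width: 0.0857
```

Run:
```python
from h import *
f,s=snap("wrist","w26"); st(); f,s=snap("top","top26")
```

```text
t36.02 [ 0.4656 -0.0099  0.2223] rot [179.9   0.   90.1] F [ 0.  -0.6  0.3] w0.0854
```

View pics/w26.png

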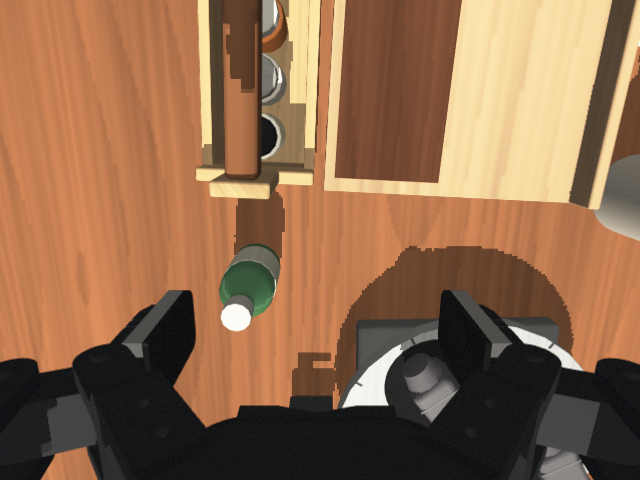

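View pics/top26.png

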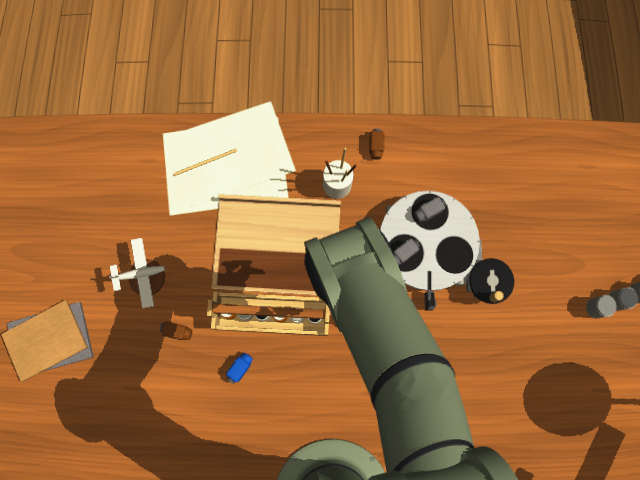

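Caddy still stands where I set it; mark at pointer, pods on pads.

Run:
```python
from h import *
plan([(.425,.10,.22,88)],stepcm=4.5)
```

```text
[[[3.7, -1.35, 0.06, 0, 0, 0.7], [3.68, -1.4, 0.07, 0, 0, 0.7], [3.66, -1.44, 0.06, 0, 0, 0.6]]]
```

servo_tool(rows=[[[3.7,-1.4,0,0,0,0.7],[3.7,-1.4,0,0,0,0.7],[3.7,-1.4,0,0,0,0.6],[0,0,0,0,0,0]]])

```text
clock: 36.58
position: [0.4244, 0.1022, 0.2219]
tool_rot: [3.141, -0.0, 1.538]
force: [-1.0, -0.4, 0.4]
grip_width: 0.0855
```

Run:
```python
from h import *
f,s=snap("wrist","w27"); st()
```

```text
t36.62 [0.4249 0.1007 0.2217] rot [180.    0.   88.1] F [-0.  -0.6 -0.1] w0.0855
```

View pics/w27.png

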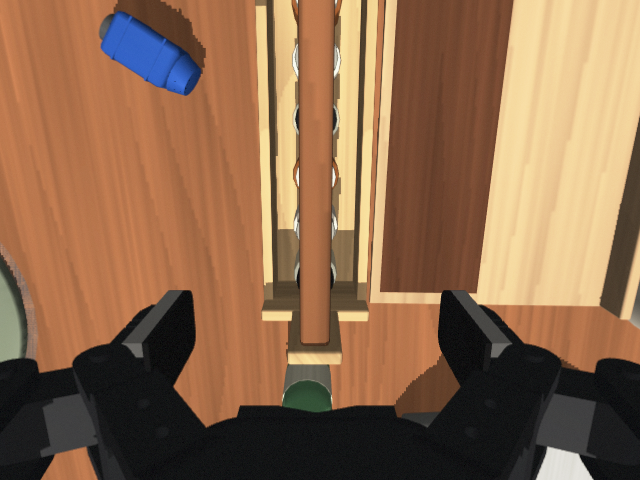

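Bar is exactly between the jaws (column 316).

servo_tool(rows=[[[3,0,2,0,0,0],[1.7,0,4,0,0,0],[0,0,4,0,0,0],[0,0,2.4,0,0,0],[0,0,0,0,0,0]]])

```text
clock: 37.25
position: [0.4262, 0.1464, 0.0963]
tool_rot: [-3.139, 0.001, 1.535]
force: [0.1, -0.9, 1.0]
grip_width: 0.0855
```

servo_tool(rows=[[[0,0,0,0,0,0],[0,0,0,0,0,0],[0,0,0,0,0,0],[0,0,0,0,0,0],[0,0,0,0,0,0]]], grip=-1, squeeze=100)

```text
clock: 37.88
position: [0.4261, 0.1478, 0.0978]
tool_rot: [-3.141, 0.001, 1.536]
force: [-8.4, -1.5, 15.2]
grip_width: 0.0185
```

servo_tool(rows=[[[0,0,0,0,0,0],[0,0,-0.5,0,0,0],[0,0,-1,0,0,0],[0,0,-1.5,0,0,0],[0,0,-1,0,0,0]]])

```text
clock: 38.5
position: [0.4268, 0.148, 0.1386]
tool_rot: [3.141, -0.0, 1.536]
force: [0.7, -0.1, -7.6]
grip_width: 0.0183
```

Run:
```python
from h import *
st(); plan([(.5345,.1447,.1415,87.8)],stepcm=2.4); f,s=snap("scene","s28"); crop(f,"s28c",250,140,250,200,3)
```

```text
t38.50 [0.4268 0.148  0.1386] rot [179.9  -0.   88. ] F [ 0.7 -0.1 -7.6] w0.0183
[[[0.01, 2.16, -0.06, 0, 0, 0], [0.01, 2.15, -0.06, 0, 0, 0.1], [0.01, 2.16, -0.05, 0, 0, 0], [0.01, 2.15, -0.06, 0, 0, 0.1], [0.02, 2.16, -0.05, 0.1, 0, 0]]]
```

View pics/s28c.png

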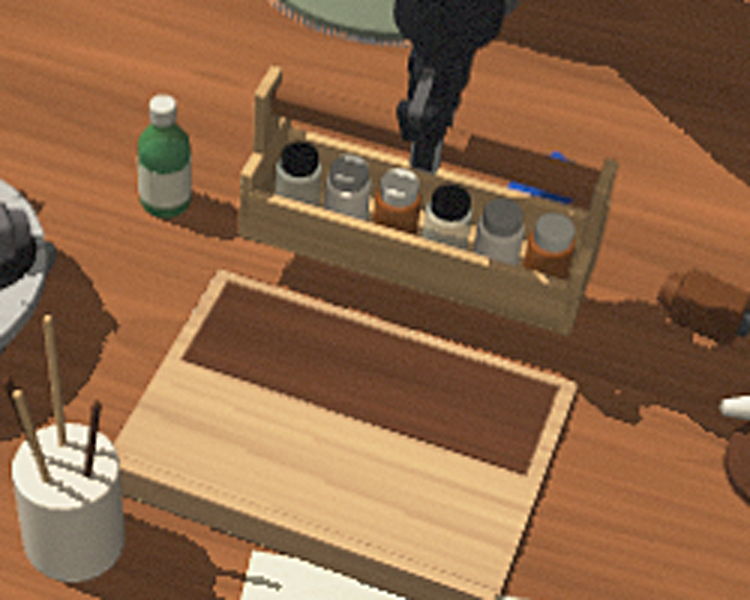

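Caddy is held level and lifted about 4 cm; the place is empty.

servo_tool(rows=[[[0,1.5,0,0,0,0],[0,3,0,0,0,0.2],[0,3,0,0,0,0],[0,2.3,0,0,0,0],[0,1,0,0,0,0]]])

```text
clock: 39.17
position: [0.5356, 0.1436, 0.1367]
tool_rot: [-3.141, -0.0, 1.532]
force: [-0.6, -0.2, -7.3]
grip_width: 0.0185
```

servo_tool(rows=[[[0,0,1,0,0,0],[0,0,1,0,0,0],[0,0,0.8,0,0,0],[0,0,0.3,0,0,0],[0,0,0,0,0,0]]])

```text
clock: 39.8
position: [0.5343, 0.144, 0.1062]
tool_rot: [-3.141, 0.0, 1.533]
force: [-0.2, 0.2, -6.6]
grip_width: 0.0186
```

Run:
```python
from h import *
st(); f,s=snap("wrist","w29");
```

```text
t39.80 [0.5343 0.144  0.1062] rot [-180.     0.    87.8] F [-0.2  0.2 -6.6] w0.0186
```

View pics/w29.png

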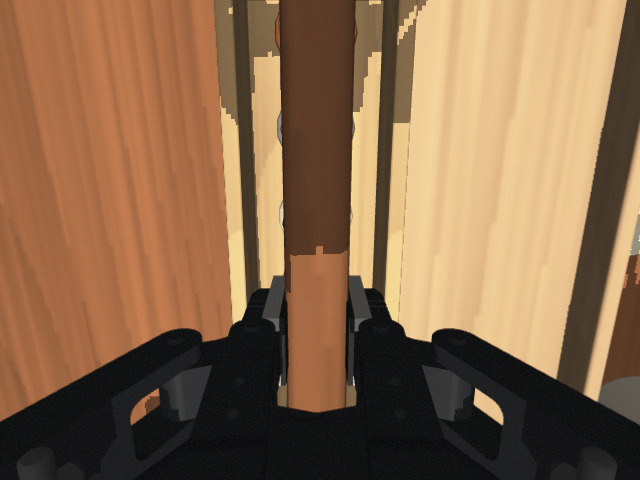

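servo_tool(rows=[[[0,0,0.2,0,0,0],[0,0,0.1,0,0,0],[0,0,0,0,0,0]]])

```text
clock: 40.22
position: [0.5345, 0.1439, 0.1039]
tool_rot: [3.141, 0.0, 1.533]
force: [-3.8, -2.1, 4.5]
grip_width: 0.0182
```

Contact with the board. Release and rise away.

servo_tool(rows=[[[0,0,0,0,0,0],[0,0,0,0,0,0],[0,0,0,0,0,0],[0,0,-1,0,0,0],[0,0,-3,0,0,0]]], grip=1)

```text
clock: 40.85
position: [0.5338, 0.1439, 0.1434]
tool_rot: [-3.14, 0.0, 1.533]
force: [-0.3, -0.2, 0.1]
grip_width: 0.0857
```

servo_tool(rows=[[[0,0,-5,0,0,0],[-3,0,-5,0,0,0],[-5,-2,-2,0,0,0],[-6,-2,0,0,0,0],[-6,-2,0,0,0,0]]])

```text
clock: 41.48
position: [0.4666, -0.0538, 0.2642]
tool_rot: [3.14, 0.0, 1.533]
force: [1.5, -1.3, -0.3]
grip_width: 0.0851
```

servo_tool(rows=[[[-6,-1,0,0,0,0],[-6,-1,0,0,0,0],[-6,-1,0,0,0,0],[-6,-1,0,0,0,0],[-6,-1,0,0,0,0]]])

```text
clock: 42.1
position: [0.4054, -0.3519, 0.2642]
tool_rot: [3.141, 0.001, 1.533]
force: [1.5, -0.0, -0.3]
grip_width: 0.0852
```

servo_tool(rows=[[[-6,0,0,0,0,0],[-5,0,0,0,0,0],[-4,0,0,0,0,0],[0,0,0,0,0,0]]])

```text
clock: 42.6
position: [0.3992, -0.5025, 0.2631]
tool_rot: [-3.142, -0.0, 1.529]
force: [-0.3, 0.7, -0.9]
grip_width: 0.0855
```

Run:
```python
from h import *
st(); f,s=snap("top","top30"); g,s=snap("scene","s30"); crop(f,"t30a",195,180,170,130,4.5); crop(f,"t30b",370,180,150,135,5); st()
```

```text
t42.60 [ 0.3992 -0.5025  0.2631] rot [-180.    -0.    87.6] F [-0.3  0.7 -0.9] w0.0855
t42.70 [ 0.4005 -0.4996  0.2635] rot [180.   -0.   87.8] F [0.1 0.  0.6] w0.0853
```

View pics/t30a.png

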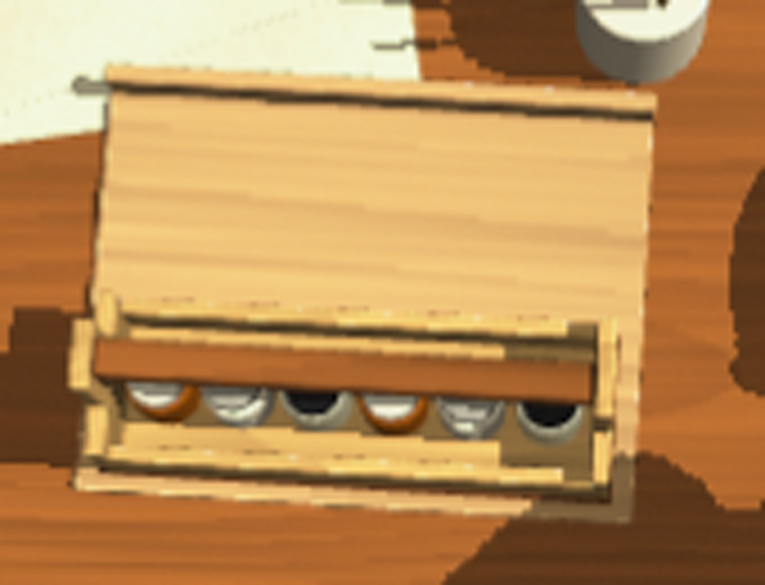

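View pics/t30b.png

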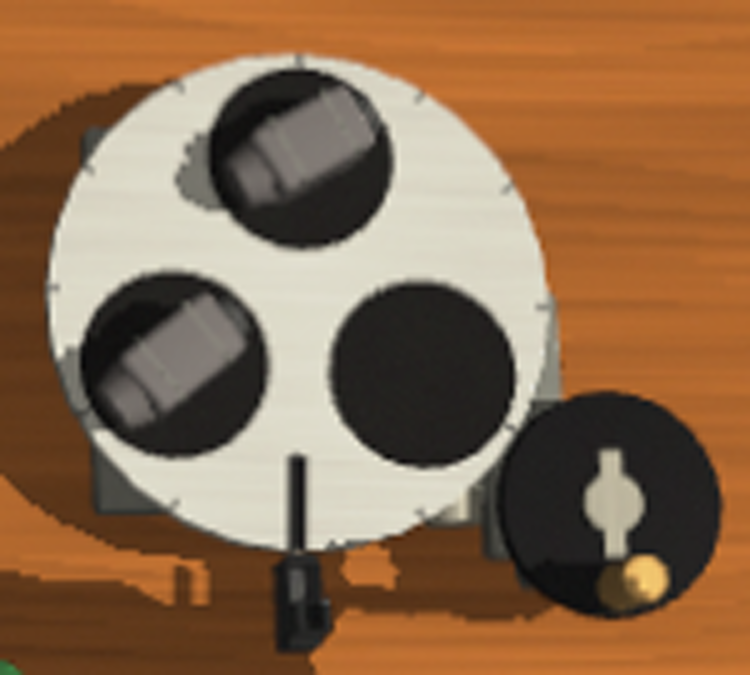

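View pics/s30.png

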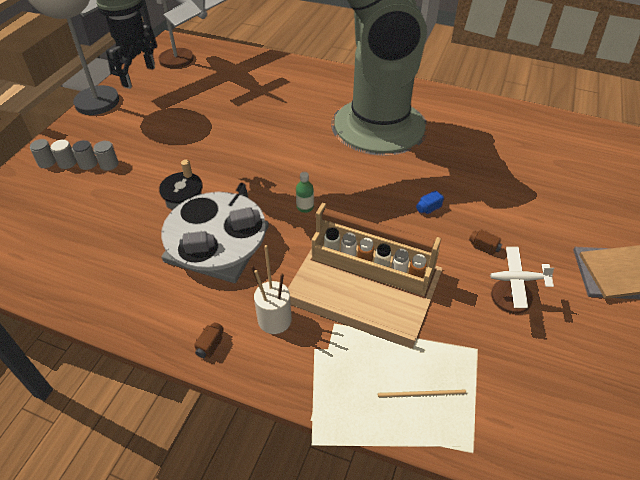

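Run:
```python
from h import *
np.set_printoptions(precision=4,suppress=True)
f=bot.grab_frame("top"); c=np.array([.6025,-.2225])
Q=lambda l,z:onz(f,np.array(l)/5-.4+[370,180],z)[:,:2]
for n,l in (("mark",[(297,548),(298,457)]),("ptr",[(299,562)])):
    d=Q(l,.06)-c; print(n,np.degrees(np.arctan2(d[:,1],d[:,0]))%360)
print("pads",Q([(302,158),(174,365)],.06),"pods",Q([(302,147),(175,362)],.08))
b=onz(f,np.array([(95,340),(595,362),(95,373),(593,401)])/4.5-.4+[195,180],.131); d=(b[0]+b[2]-b[1]-b[3])/2
print("bar",b.mean(0),np.degrees(np.arctan2(-d[0],d[1])))
print("glue/pot as start? compare frames"); a=cv2.imread("pics/top0.png");g=f["image"][:,:,::-1]
for n,(x,y,w,h) in dict(glue=(352,300,35,35),pot=(315,150,45,50),plane=(90,230,80,85)).items():
    print(n,np.abs(a[y:y+h,x:x+w].astype(int)-g[y:y+h,x:x+w]).mean())
```

```text
mark [178.6694 178.9643]
ptr [179.1096]
pads [[ 0.6708 -0.2267]
 [ 0.5701 -0.1635]] pods [[ 0.6711 -0.2231]
 [ 0.568  -0.1611]]
bar [0.5342 0.1432 0.131 ] -2.2337587716688994
glue/pot as start? compare frames
glue 40.709659863945575
pot 0.502962962962963
plane 0.5109803921568628
```

Run:
```python
from h import *
f=bot.grab_frame("top"); a=cv2.imread("pics/top0.png")[290:350,330:400]; b=f["image"][290:350,330:400,::-1]
cv2.imwrite("pics/gl.png",cv2.resize(np.hstack([a,b]),None,fx=5,fy=5))
```

```text
(no output)
```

View pics/gl.png

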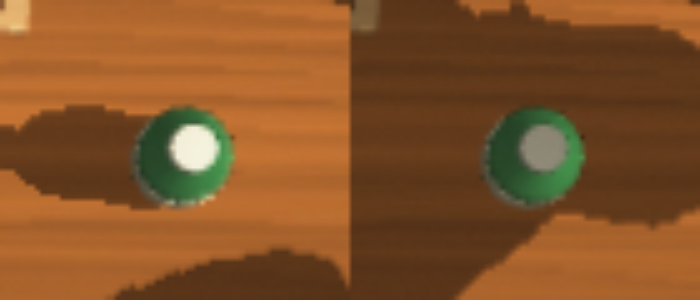

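The glue bottle is unmoved; the frame difference came only from the arm's shadow. Handing in.

```bash
python3 -c "
from workcell import bot
print(bot.job_done())"
```

```text
the job is handed in; nothing more can be done
None
```

The job is done and handed in at about 43 s on the robot's clock, well under the 210 s limit; no verdict is reported.

I set the caddy aside on the bare table and laid both engine pods on their own rubber pads; only two were present. I then wound the handwheel clockwise 5.6 turns and put the caddy back on its dark rectangle.

Just after I laid the second pod, it was knocked to about 38 mm from its pad centre. I picked it up again and re-centred it before winding.

**Last checks, from the top camera before handing in:**

| Check | Measured | Limit |
|---|---|---|
| Pods from pad centres | about 3–4 mm | 30 mm |
| Long mark from the pointer | about 0.3° | 3.4° (0.06 rad) |
| Caddy bar from its place | about 2 mm | 25 mm |
| Caddy turned from its place | under 1° | 9.7° (0.17 rad) |

The glue, brush pot and model plane are where they started, and the gripper is clear of everything. One check disagreed at first: an image comparison flagged the glue, but a close crop showed only the arm's shadow over it. I did not measure the caddy's uprightness separately; it looks level in the scene picture.

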